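Hang slide racks in the drying station and lock its gate

ROBOT

A 7-joint arm with a two-finger parallel gripper is mounted at the origin on the work surface. World frame = base frame: x ahead of the robot, y to its left, z up, the work surface at z = 0. Lengths are in m, angles in degrees, forces in N, time in s.
With the tool pointing down it reaches from about 0.425 to 0.875 m from the base axis. Payload 4.7 kg.
Tool frame: the origin (TCP) lies on the centre line of the jaws, within the pads' length; the fingertips stand 19 mm ahead of it and the grasp point (between the pads) is the TCP; z points along the fingers, y is the line along which they close (so a half turn about z gives the same grasp; the last joint's range is limited). The gripper opens to 87 mm and grips with 3 to 60 N. Pads are 19 mm wide; open, the fingers measure 117 mm over their backs; the gripper's body (75 mm by 190 mm) begins 51 mm behind the grasp point.
Start: joints at [-64.28, 18.392, -4.016, 83.108, 1.295, 78.541, -3.26], TCP at [0.274, 0.59, 0.202] pointing down, gripper open.
Joint ranges: [-163.93, 163.93], [-17.29, 119.83], [-79.2, 71.16], [3.27, 140.29], [-89.18, 269.18], [5.43, 117.66], [-154.24, 154.24]. Speed limits (degrees/s): [147.25, 147.25, 180, 180, 180, 180, 180].

INTERFACE

Orientations are given as [roll, pitch, yaw] about the fixed x, y, z axes, in that order (R = Rz(yaw) Ry(pitch) Rx(roll)).
In Python, from cell import env, imaging gives the robot as it stands.
- The arm moves only by the shell command python3 -m crank 'ROWS' [OPENING] [FORCE]. ROWS is JSON, a list of rows, each an object of numbers: "x", "y", "z": the shift along the tool's x, y, z in m; "turn": the turn about the tool's z in rad. In form: [{"x": .., "y": .., "z": .., "turn": ..}, ...]. A call has 1 to 12 rows; each row is the pose to reach, as a shift and turn from the pose commanded when the call began, along the tool's axes at that moment; what a row does not reach only later rows make up. A row lasts 1/8 s, in which the tool goes at most 62.5 mm and 10.7 degrees, less where a joint would pass 70% of its speed; a pose out of reach is approached as far as the arm can. A call with a gripper value outside its range is refused whole. OPENING is the finger opening in m, from 0 to 0.087, set as the call begins (- or left out, the last holds). The fingers move at their own pace and stop on an object; FORCE is the grip in N (left out, the last holds). Time passes only in rows, so rows that repeat a pose let the fingers close. It gives the time, the measured TCP pose, the force, the opening and the grip force at its end, in the units of the state.
- env.get_obs(): the state, without advancing time (a new reading comes with each control period).
- imaging.read_camera(name): name is "scene" or "top" or "wrist"; returns the picture (400x640x3 uint8, red, green, blue); there is no depth.
- imaging.get_calibration(name): a dict with "camera_matrix" (3x3 intrinsics, pixels), "position" and "attitude" of the camera in the world. Camera axes: x right, y up, looking along -z (the intrinsics and any distortion apply to the point x, -y, -z); pixel columns grow to the right and rows downward; lengths in m; the calibration is good to about 2 mm. A picture is of the moment at which its call begins: read the wrist's pose just before it. get_calibration takes no time and is no camera call; for the wrist camera it gives the pose at the moment of the call.
- env.sign_off(): hands the job in; it is judged then, once.
The state is a dict: "time_s": time; "qpos": joint angles; "joint_velocities": joint speeds; "effort": joint torques, N m; "tool_pos": TCP position; "tool_rot": TCP orientation; "force": force on the tool from outside, world axes, zero at the start; "wrist_torque": the same for the moment, N m; "grip_width": finger opening in m; "grasp_force": force on a finger pad.
Only numpy, scipy, OpenCV 4.12 (cv2) and the standard library are available. Lean on these libraries where they do the work, as an engineer would, in place of code of your own. Each camera call takes 0.05 s, during which the arm holds its last target. There are 200 camera calls.

TASK

Hang every staining rack in the slide drying station: swing the red gate out of the way, bring each rack to the open end of the slotted rail, slide it in with its hanger head resting on the rail and push it along until its basket hangs wholly over the white drip tray. When all the racks hang there, swing the gate fully shut across the slot and only then screw the knurled clamp nut down clockwise until it stops tight. Keep the racks upright and leave the blue slide box, the wash bottle and the coverslip box where they are.

Things in the scene. Friction and masses are not known exactly. Their poses are not given: they have to be found in the camera images.
- rail: slide drying station, fixed. Origin: on the table under the slot; y runs along the slot to the closed end. Steel lips, top at z = 160 mm, 6 mm thick, from x = 7.5 to 65 mm on both sides of the 15 mm slot. Posts below at x = +-60 mm, y = -115 and 135 mm. A rack hangs stem in slot, head on lips, its x along the rail's x, origin at z = 48 mm; its basket cannot pass the slot from above.
- slot_mouth (a point): middle of the slot at its open end, on the lips' top (rail y = -130 mm); racks come in here, moving along rail +y. Outside it the slot flares to about 44 mm wide at y = -156 mm
- slot_end (a point): closed end of the slot, on the lips' top (rail y = 150 mm), at the face of the black blower (140 mm wide, 195 mm tall, y 150 to 255 mm)
- drip_tray (a point): centre of the white drip tray on the table below the slot, at the height of its rim (18 mm); 98 mm wide (x), 210 mm long (rail y -60 to 150 mm)
- gate (a joint): red swing gate on the front lip, pivot at rail x = -55, y = -105 mm. 0 = fully shut on its stop, arm along rail +x across the slot; grows as it swings outwards, clockwise from above, to 2.1 rad (1.57: arm along -y; above 1.5 the way is clear). Arm 80 mm long, 14 wide, 2 to 11 mm above the lips. Starts at 0.1 to 0.6; takes about 0.6 N at the tab, stays where left.
- gate_tab (a point): centre of the top of the gate's black upright grip peg, 12 mm thick, 35 mm tall, 70 mm from the pivot; its top is 46 mm above the lips
- clamp_nut (a joint): knurled steel clamp nut on the gate's pivot stud (same axis). Grows as it is turned clockwise seen from above, to the hard stop at 6.0 rad = tight; starts loose at 0.6 to 2.2 rad. It sinks 1 mm per rad; friction 0.06 N m.
- nut_top (a point): centre of the nut's top face (nut 38 mm across, 26 mm tall; tight, its top is 38 mm above the lips, the gate's hub below it)
- rack_a: staining rack with hanger, blue fin, 0.25 kg; may be absent. Origin: centre of its underside, z up; same after a half turn. Basket 84 (x) by 46 (y) by 40 mm tall with glass slides; centred above it a stem 10 (x) by 30 (y) mm from z = 72 to 112 mm, a flat head 46 (x) by 34 (y) mm from 112 to 120 mm, and a grip fin 14 (x) by 30 (y) mm from 120 to 160 mm. Starts standing on the table.
- rack_b: staining rack with hanger, yellow fin, 0.25 kg; may be absent. Origin: centre of its underside, z up; same after a half turn. Basket 84 (x) by 46 (y) by 40 mm tall with glass slides; centred above it a stem 10 (x) by 30 (y) mm from z = 72 to 112 mm, a flat head 46 (x) by 34 (y) mm from 112 to 120 mm, and a grip fin 14 (x) by 30 (y) mm from 120 to 160 mm. Starts standing on the table.
- rack_c: staining rack with hanger, green fin, 0.25 kg; may be absent. Origin: centre of its underside, z up; same after a half turn. Basket 84 (x) by 46 (y) by 40 mm tall with glass slides; centred above it a stem 10 (x) by 30 (y) mm from z = 72 to 112 mm, a flat head 46 (x) by 34 (y) mm from 112 to 120 mm, and a grip fin 14 (x) by 30 (y) mm from 120 to 160 mm. Starts standing on the table.
- slide_box: bystander: blue slide box with a white band, 90 x 85 x 30 mm; origin centre of its underside
- wash_bottle: bystander: white bottle with red cap, 60 mm across, 130 mm tall; origin centre of its underside
- coverslip_box: bystander: white and blue box, 60 x 80 x 35 mm; origin centre of its underside

How it is judged:
By the outcome, as a careful person would: the job done as asked, in the order asked, and still so for the second after the job is handed in, with the robot touching nothing.
Of rack_a, rack_b, rack_c only 2 to 3 are there at a start; the rules pass over those that are not, and their reading is None.
At some moment in a run one of rack_a, rack_b, rack_c may be knocked a few centimetres aside while the robot is not near it.
It also fails if it takes over 210 s, if anything falls off the work surface, if the arm or the gripper's body presses on something with over 40 N, if the wrist force passes 120 N, or if a joint passes its speed limit or range.

## Working session

There is one attempt and no reset: what is moved stays moved. The work goes in short steps, Python scripts to look and compute and a shell command to move; the robot and the scene stay as the last step left them, time stands still between calls to the robot, and variables do not carry over. Pictures are saved under pics/ and viewed, at most 14 in all, crops included, and the job is handed in when it is done.

```bash
ls; mkdir -p pics; cat > h.py <<'E'
import numpy as np, cv2
from cell import env, imaging
from scipy.spatial.transform import Rotation as R
def att(a):
    a=np.array(a,float)
    if a.shape==(3,3): return a
    return R.from_euler('xyz',a,degrees=True).as_matrix()
def grab(n,fn=None):
    c=imaging.get_calibration(n); im=imaging.read_camera(n)
    if fn: cv2.imwrite('pics/'+fn,im[:,:,::-1])
    return im,c
def ray(c,u,v):
    K=np.array(c['camera_matrix']); p=np.linalg.inv(K)@[u,v,1.]
    return np.array(c['position']),att(c['attitude'])@[p[0],-p[1],-p[2]]
def onz(c,u,v,z):
    o,d=ray(c,u,v); return o+d*(z-o[2])/d[2]
def proj(c,P):
    q=att(c['attitude']).T@(np.array(P)-c['position']); q=np.array(c['camera_matrix'])@[q[0],-q[1],-q[2]]
    return q[:2]/q[2]
def tool():
    s=env.get_obs(); return s, np.array(s['tool_pos']), R.from_euler('xyz',s['tool_rot'],degrees=True).as_matrix()
def shift(P):
    s,p,M=tool(); return M.T@(np.array(P)-p)
E
python3 - <<'E'
from h import *
print(env.get_obs())
for n in ('top','scene'):
    im,c=grab(n,n+'0.png'); print(n,c)
E
```

```text
pics
{'time_s': 0.0, 'qpos': array([-64.28094181,  18.439491  ,  -4.01699671,  83.17424376,
         1.29598684,  78.5388151 ,  -3.26092155]), 'joint_velocities': array([ 0.13673389, -0.00964043,  0.0820371 , -0.07876558,  0.07984015,
       -0.02509135, -0.00334665]), 'effort': array([-3.00619658e-04, -4.91292787e+01, -4.04091440e-01, -3.12537181e+01,
       -6.39034552e-02,  4.36263601e-02,  1.81411397e-04]), 'tool_pos': array([0.27358459, 0.58898487, 0.20056261]), 'tool_rot': array([-1.79892751e+02,  6.11414921e-03,  1.55091348e+02]), 'force': array([-0.23781231,  0.08823816,  0.5586557 ]), 'wrist_torque': array([ 0.014053  ,  0.02984048, -0.04440022]), 'grasp_force': 0.0, 'grip_width': 0.0869871083445728}
top {'camera_matrix': array([[373.00557008,   0.        , 322.91500019],
       [  0.        , 373.00557008, 193.31074662],
       [  0.        ,   0.        ,   1.        ]]), 'position': array([ 0.37609237, -0.03380144,  1.09123498]), 'attitude': array([  6.75745661,   0.45141615, -91.30642146])}
scene {'camera_matrix': array([[384.65822994,   0.        , 320.00879022],
       [  0.        , 384.65822994, 202.57065466],
       [  0.        ,   0.        ,   1.        ]]), 'position': array([0.96000798, 0.31277748, 0.98336654]), 'attitude': array([ 34.78824402,  -0.8263594 , 127.07297189])}
```

View pics/top0.png

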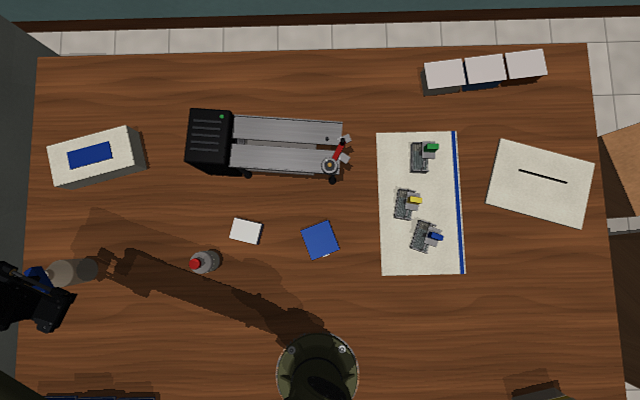

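View pics/scene0.png

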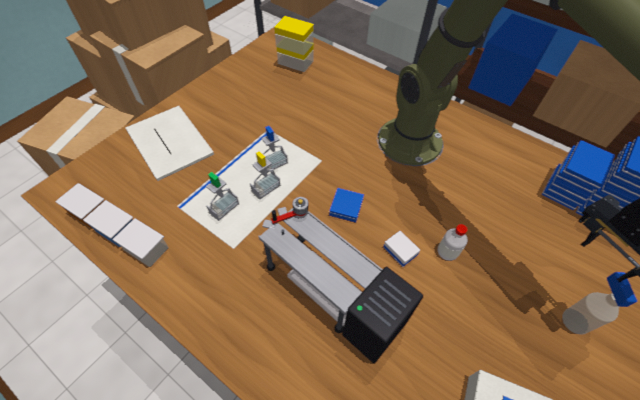

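Top view: the rail has its blower at left (210,140), its mouth at about (348,145), and the nut at (329,165). The fins are green (432,147), yellow (415,199) and blue (436,237). All three racks are present.

```bash
python3 - <<'E'
from h import *
im,c=grab('top')
cv2.imwrite('pics/crop1.png',cv2.resize(im[90:270,180:460,::-1],None,fx=2.85,fy=2.85,interpolation=cv2.INTER_CUBIC))
hsv=cv2.cvtColor(im,cv2.COLOR_RGB2HSV)
for n,lo,hi in (('blue',105,125),('yellow',22,35),('green',55,80)):
    m=((hsv[...,0]>=lo)&(hsv[...,0]<=hi)&(hsv[...,1]>170)&(hsv[...,2]>90)).astype(np.uint8)
    m[:, :405]=0; m[:,448:]=0; m[:130]=0; m[270:]=0
    v,u=np.nonzero(m); print(n,len(u),u.mean(),v.mean(),cv2.minAreaRect(np.argwhere(m)[:,::-1].astype(np.float32)),onz(c,u.mean(),v.mean(),.155))
E
```

```text
blue 59 436.45762711864404 235.89830508474577 ((436.7000427246094, 235.90000915527344), (11.384199142456055, 5.0596442222595215), 18.43494987487793) [ 0.37379601 -0.30894084  0.155     ]
yellow 27 416.3703703703704 199.0 ((415.5, 199.5), (5.0, 11.0), 90.0) [ 0.46716201 -0.26389432  0.155     ]
green 18 433.27777777777777 144.88888888888889 ((432.0, 146.0), (4.0, 10.0), 90.0) [ 0.60530455 -0.31437094  0.155     ]
```

View pics/crop1.png

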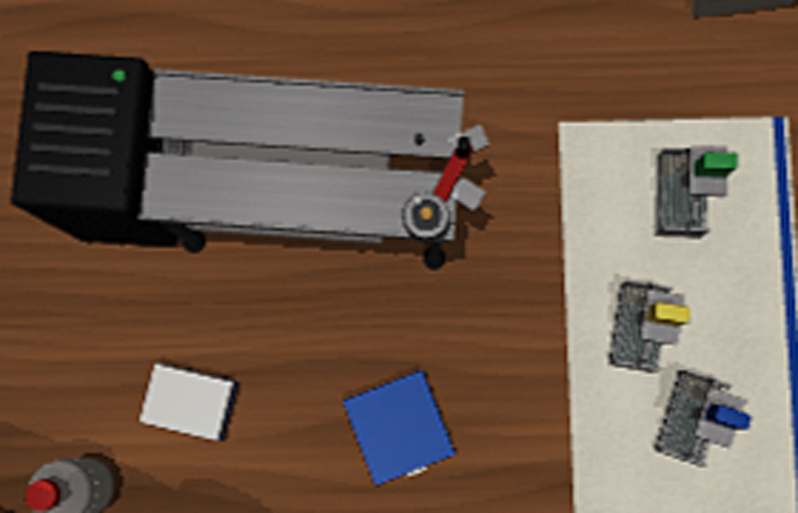

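```bash
python3 - <<'E'
from h import *
c=imaging.get_calibration('top')
f=lambda u,v,z:onz(c,180+u/2.85,90+v/2.85,z).round(4)
for n,u,v,z in (('lipTR',463,91,.16),('lipBR',455,240,.16),('lipTL',155,71,.16),('lipBL',140,219,.16),('slotTL',165,137,.16),('slotBL',155,153,.16),('slotTR',440,156,.16),('nut',427,213,.202),('tab',464,143,.206),('blowTR',147,62,.195),('blowBR',132,208,.195)): print(n,f(u,v,z))
print(imaging.get_calibration('wrist'))
E
```

```text
lipTR [ 0.6702 -0.0834  0.16  ]
lipBR [ 0.5342 -0.0724  0.16  ]
lipTL [0.6959 0.195  0.16  ]
lipBL [0.5599 0.2077 0.16  ]
slotTL [0.6343 0.1857 0.16  ]
slotBL [0.6198 0.1946 0.16  ]
slotTR [ 0.6107 -0.0611  0.16  ]
nut [ 0.5509 -0.0475  0.202 ]
tab [ 0.61   -0.0805  0.206 ]
blowTR [0.6922 0.1934 0.195 ]
blowBR [0.5628 0.2056 0.195 ]
{'camera_matrix': array([[278.14572962,   0.        , 314.28799506],
       [  0.        , 278.14572962, 203.58244087],
       [  0.        ,   0.        ,   1.        ]]), 'position': array([0.19910117, 0.62588308, 0.38370558]), 'attitude': array([-1.73871496e+01,  3.00575956e-02,  6.51366098e+01])}
```

```bash
cat >> h.py <<'E'
def go(*T):
    # targets (x,y,z,yaw deg) -> shifts from the present pose
    s,p,M=tool(); yaw=np.degrees(np.arctan2(M[1,0],M[0,0]))
    print('t',round(s['time_s'],2),'tcp',p.round(4),'yaw',round(yaw,1),'j7',s['qpos'][6].round(1),'F',np.round(s['force'],1))
    for t in T:
        d=M.T@(np.array(t[:3])-p); a=np.radians(((yaw-t[3])+180)%360-180)
        print(np.round(d,4),'turn',round(a,3))
RY=-5.3; O=np.array([.602,-.078])+.130*np.array([-np.sin(np.radians(RY)),np.cos(np.radians(RY))])
def rail(x,y,o=None,ry=None):
    o=O if o is None else o; a=np.radians(RY if ry is None else ry)
    return o+np.array([x*np.cos(a)-y*np.sin(a),x*np.sin(a)+y*np.cos(a)])
E
python3 -c "
from h import *
go((.61,-.0805,.30,151),(.61,-.0805,.30,84.7))"
```

```text
t 0.15 tcp [0.2737 0.5891 0.2008] yaw 155.1 j7 -3.3 F [0.1 0.1 0.5]
[-0.5871 -0.4658 -0.0985] turn 0.071
[-0.5871 -0.4658 -0.0985] turn 1.229
```

```bash
python3 -m crank '[{"z":-0.05},{"z":-0.0985},{"x":-0.047,"y":-0.037,"z":-0.0985},{"x":-0.094,"y":-0.075,"z":-0.0985},{"x":-0.141,"y":-0.112,"z":-0.0985},{"x":-0.188,"y":-0.149,"z":-0.0985},{"x":-0.235,"y":-0.186,"z":-0.0985},{"x":-0.282,"y":-0.224,"z":-0.0985},{"x":-0.329,"y":-0.261,"z":-0.0985},{"x":-0.376,"y":-0.298,"z":-0.0985},{"x":-0.423,"y":-0.335,"z":-0.0985},{"x":-0.47,"y":-0.373,"z":-0.0985}]' 0.032 10
python3 -c "
from h import *
go((.61,-.0805,.30,151))"
```

```text
t 0.15 tcp [0.2737 0.5891 0.2008] yaw 155.1 j7 -3.3 F [0.1 0.1 0.5]
[-0.5871 -0.4658 -0.0985] turn 0.071invalid input
```

```bash
python3 -m crank '[{"x":0,"y":0,"z":-0.05,"turn":0},{"x":0,"y":0,"z":-0.0985,"turn":0},{"x":-0.047,"y":-0.037,"z":-0.0985,"turn":0},{"x":-0.094,"y":-0.075,"z":-0.0985,"turn":0},{"x":-0.141,"y":-0.112,"z":-0.0985,"turn":0},{"x":-0.188,"y":-0.149,"z":-0.0985,"turn":0},{"x":-0.235,"y":-0.186,"z":-0.0985,"turn":0},{"x":-0.282,"y":-0.224,"z":-0.0985,"turn":0},{"x":-0.329,"y":-0.261,"z":-0.0985,"turn":0},{"x":-0.376,"y":-0.298,"z":-0.0985,"turn":0.03},{"x":-0.423,"y":-0.335,"z":-0.0985,"turn":0.07},{"x":-0.47,"y":-0.373,"z":-0.0985,"turn":0.07}]' 0.032 10
python3 -c "
from h import *
go((.61,-.0805,.30,151))"
```

```text
time_s: 1.65
tool_pos: [0.5434, 0.0516, 0.3001]
tool_rot: [180.0, 0.0, 151.1]
force: [1.0, 0.7, 1.0]
grip_width: 0.0319
grasp_force: 0.0
t 1.65 tcp [0.5434 0.0516 0.3001] yaw 151.1 j7 54.3 F [1.  0.7 1. ]
[-1.221e-01 -8.350e-02  1.000e-04] turn 0.001
```

```bash
python3 -m crank '[{"x":-0.041,"y":-0.028,"z":0,"turn":0},{"x":-0.082,"y":-0.056,"z":0,"turn":0},{"x":-0.122,"y":-0.0835,"z":0,"turn":0},{"x":-0.122,"y":-0.0835,"z":0,"turn":0},{"x":-0.122,"y":-0.0835,"z":0,"turn":0}]'
python3 -c "
from h import *
im,c=grab('wrist','w1.png')
go((.61,-.0805,.30,151)); print(proj(c,[.61,-.0805,.206]),proj(c,[.551,-.0475,.202]))"
```

```text
time_s: 2.28
tool_pos: [0.6092, -0.0782, 0.2996]
tool_rot: [180.0, -0.1, 151.1]
force: [0.1, -0.9, -1.0]
grip_width: 0.0322
grasp_force: 0.0
t 2.33 tcp [ 0.6092 -0.0773  0.2999] yaw 151.2 j7 71.2 F [-0.5  0.3  0.3]
[-0.0022 -0.0024 -0.0001] turn 0.003
[310.77086658 202.32810585] [310.984054   135.30557908]
```

View pics/w1.png

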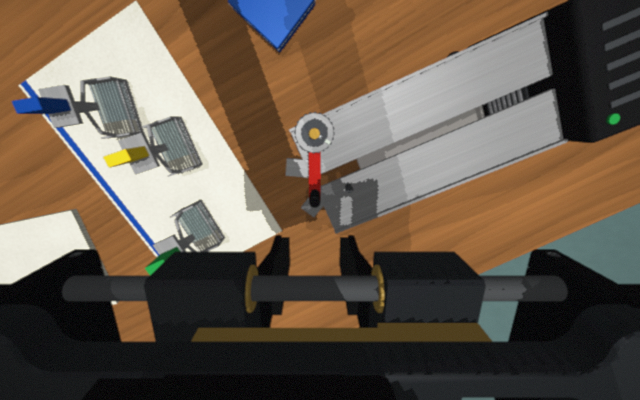

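```bash
python3 - <<'E'
from h import *
im=cv2.imread('pics/w1.png'); c=imaging.get_calibration('wrist')
cv2.imwrite('pics/w1c.png',cv2.resize(im[0:250,280:580],None,fx=2.6,fy=2.4,interpolation=cv2.INTER_CUBIC))
for n,u,v,z in (('nut',315,132,.202),('tab',314,196,.206),('out1a',335,108,.16),('out1b',545,16,.16),('out2b',560,145,.16),('end1',552,78,.16)): print(n,onz(c,u,v,z).round(4))
E
```

```text
nut [ 0.5502 -0.0418  0.202 ]
tab [ 0.6057 -0.0734  0.206 ]
out1a [ 0.5403 -0.0111  0.16  ]
out1b [0.5643 0.2145 0.16  ]
out2b [0.6995 0.1958 0.16  ]
end1 [0.6249 0.2059 0.16  ]
```

View pics/w1c.png

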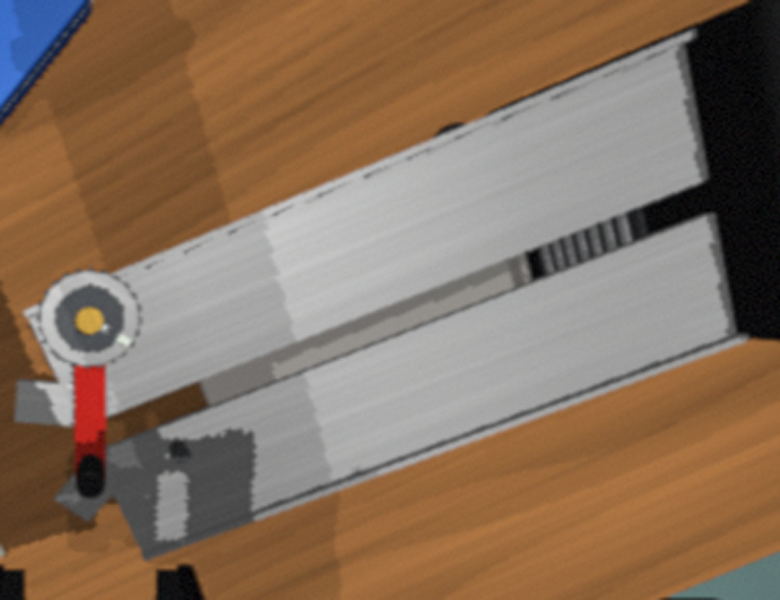

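```bash
python3 - <<'E'
from h import *
c=imaging.get_calibration('wrist')
f=lambda u,v,z:onz(c,280+u/2.6,v/2.4,z)[:2]
nut=f(89,320,.202);tab=f(90,482,.206);print(nut,tab,np.linalg.norm(nut-tab))
L={'o1':((120,270),(690,32)),'s1':((130,411),(708,182)),'s2':((210,405),(715,213)),'o2':((150,558),(745,337))}
M={}
for k,(a,b) in L.items():
    p,q=f(*a,.16),f(*b,.16); d=(q-p)/np.linalg.norm(q-p); M[k]=(p,q); print(k,p.round(4),q.round(4),'ang',np.degrees(np.arctan2(-d[0],d[1])).round(2))
n=np.array([np.cos(np.radians(-5.3)),np.sin(np.radians(-5.3))])
for k in M: print(k,[float((x@n).round(4)) for x in M[k]])
y=np.array([-n[1],n[0]]); print('nut',nut@n,nut@y,'mouth',f(150,558,.16)@y,'end',[f(*p,.16)@y for p in((690,32),(708,182),(715,213),(735,335))]); print('prior O',O@n,O@y)
E
```

```text
[ 0.55090867 -0.04302213] [ 0.61061685 -0.07536997] 0.06790765256751187
o1 [ 0.5397 -0.0218] [0.5622 0.2155] ang -5.4
s1 [ 0.5997 -0.0487] [0.6229 0.2067] ang -5.18
s2 [ 0.6145 -0.0157] [0.6371 0.206 ] ang -5.82
o2 [ 0.6732 -0.0765] [0.6979 0.2036] ang -5.04
o1 [0.5394, 0.5398]
s1 [0.6017, 0.6012]
s2 [0.6133, 0.6153]
o2 [0.6774, 0.6762]
nut 0.552527350912265 0.008049557026901065 mouth -0.01398776273700616 end [np.float64(0.26646497941014213), np.float64(0.26339927152289666), np.float64(0.26396784716120475), np.float64(0.2633257466822811)]
prior O 0.6066311741279501 0.10794056718443266
```

```bash
python3 - <<'E'
s=open('h.py').read()
i=s.index('RY=-5.3;'); j=s.index('def rail')
s=s[:i]+"RY=-5.3; _a=np.radians(RY); O=.608*np.array([np.cos(_a),np.sin(_a)])+.1135*np.array([-np.sin(_a),np.cos(_a)])\n"+s[j:]
open('h.py','w').write(s)
E
python3 -c "
from h import *
print(O, rail(-.055,-.105)); go((.6110,-.0760,.195,151.5))"
```

```text
[0.61588468 0.05685344] [ 0.55142091 -0.04261727]
t 2.33 tcp [ 0.6092 -0.0773  0.2999] yaw 151.2 j7 71.2 F [-0.5  0.3  0.3]
[-0.0011  0.002   0.1049] turn -0.006
```

```bash
python3 -m crank '[{"x":-0.001,"y":0.001,"z":0.03,"turn":0},{"x":-0.001,"y":0.001,"z":0.06,"turn":0},{"x":-0.001,"y":0.001,"z":0.085,"turn":0},{"x":-0.001,"y":0.001,"z":0.104,"turn":0},{"x":-0.001,"y":0.001,"z":0.104,"turn":0},{"x":-0.001,"y":0.001,"z":0.104,"turn":0}]'
python3 -c "
from h import *
go((.6110,-.0760,.195,151.5))"
```

```text
time_s: 3.08
tool_pos: [0.6114, -0.0782, 0.1973]
tool_rot: [179.9, 0.1, 151.1]
force: [-0.1, -0.5, -0.3]
grip_width: 0.0319
grasp_force: 0.0
t 3.08 tcp [ 0.6114 -0.0782  0.1973] yaw 151.1 j7 72.0 F [-0.1 -0.5 -0.3]
[0.0014 0.0017 0.0023] turn -0.007
```

```bash
python3 -m crank '[{"x":0.001,"y":-0.012,"z":0.001,"turn":0.17},{"x":0.004,"y":-0.024,"z":0.001,"turn":0.35},{"x":0.009,"y":-0.035,"z":0.001,"turn":0.52},{"x":0.016,"y":-0.045,"z":0.001,"turn":0.70},{"x":0.025,"y":-0.053,"z":0.001,"turn":0.87},{"x":0.035,"y":-0.061,"z":0.001,"turn":1.05},{"x":0.046,"y":-0.066,"z":0.001,"turn":1.22},{"x":0.058,"y":-0.069,"z":0.001,"turn":1.40},{"x":0.070,"y":-0.070,"z":0.001,"turn":1.57},{"x":0.079,"y":-0.069,"z":0.001,"turn":1.70},{"x":0.079,"y":-0.069,"z":0.001,"turn":1.70}]'
python3 -m crank '[{"x":0,"y":0,"z":-0.03,"turn":0},{"x":0,"y":0,"z":-0.07,"turn":0},{"x":0,"y":0,"z":-0.1,"turn":0},{"x":0,"y":0,"z":-0.1,"turn":0}]'
python3 -c "
from h import *
im,c=grab('wrist','w2.png')
go((.3738,-.3089,.28,75),(.467,-.264,.28,80))"
```

```text
time_s: 4.45
tool_pos: [0.5088, -0.1004, 0.1965]
tool_rot: [179.9, -0.1, 53.8]
force: [-0.1, -0.1, 0.4]
grip_width: 0.032
grasp_force: 0.0
time_s: 4.95
tool_pos: [0.5102, -0.1014, 0.2983]
tool_rot: [179.7, -0.2, 53.8]
force: [-0.2, -0.5, 0.1]
grip_width: 0.032
grasp_force: 0.0
t 5.0 tcp [ 0.5093 -0.1011  0.2965] yaw 53.8 j7 -28.0 F [ 0.  -0.2 -1.1]
[-0.2477  0.0135  0.0161] turn -0.371
[-0.1564  0.0621  0.0164] turn -0.458
```

View pics/w2.png

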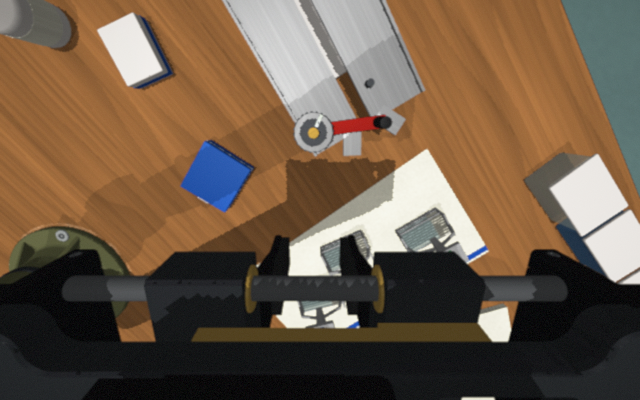

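```bash
python3 - <<'E'
from h import *
c=imaging.get_calibration('wrist')
for u,v,z in ((314,132,.202),(383,122,.206),(388,122,.206)): print(onz(c,u,v,z))
print(proj(c,[*rail(-.055,-.105),.202]),c['position'])
im=cv2.imread('pics/w2.png'); cv2.imwrite('pics/w2c.png',cv2.resize(im[80:180,280:440],None,fx=4,fy=4,interpolation=cv2.INTER_CUBIC))
E
```

```text
[ 0.54989304 -0.04393982  0.202     ]
[ 0.60799673 -0.07487736  0.206     ]
[ 0.61181021 -0.07766777  0.206     ]
[314.46770396 129.89574877] [ 0.55742076 -0.03284517  0.47954377]
```

View pics/w2c.png

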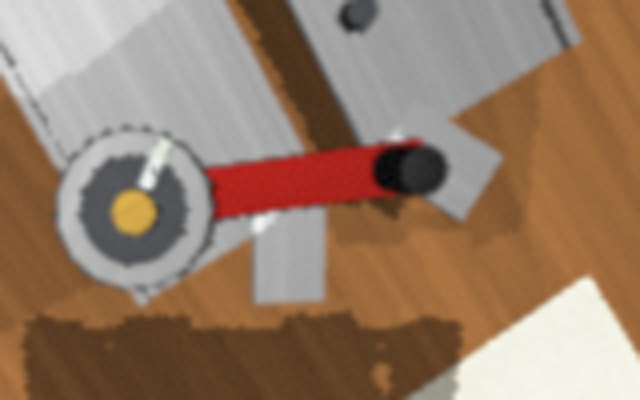

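```bash
python3 - <<'E'
from h import *
c=imaging.get_calibration('wrist'); s,p,M=tool()
for dz in (.019,0,-.02,-.05): print(dz,[proj(c,p+M@[0,yy,dz]).round(0) for yy in (-.016,.016)])
im=cv2.imread('pics/w2.png'); cv2.imwrite('pics/w2d.png',cv2.resize(im[220:345,220:410],None,fx=4,fy=4,interpolation=cv2.INTER_CUBIC))
E
```

```text
0.019 [array([295., 229.]), array([336., 229.])]
0 [array([293., 239.]), array([338., 239.])]
-0.02 [array([291., 252.]), array([340., 252.])]
-0.05 [array([287., 278.]), array([345., 278.])]
```

View pics/w2d.png

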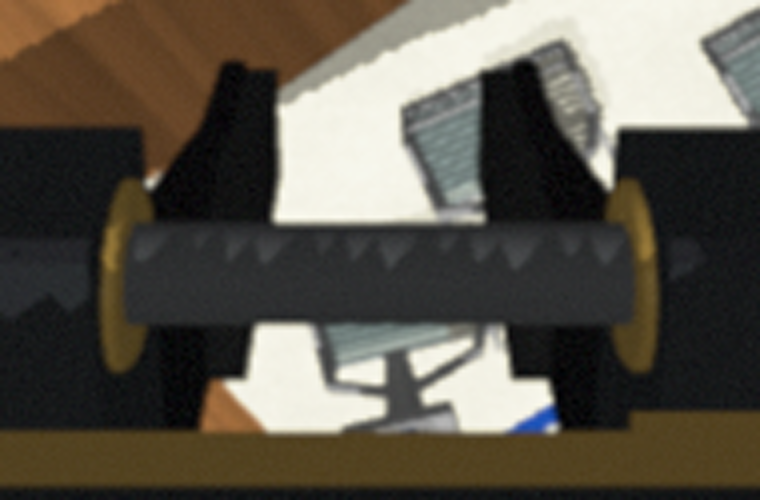

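The fingers passed without moving the gate, and they look shorter in the wrist view than the stated tip. I'll check the fingertip height from the scene camera.

```bash
python3 - <<'E'
from h import *
s,p,M=tool()
im,c=grab('scene')
o=im[:,:,::-1].copy()
q={dz:proj(c,p+M@[0,0,dz]) for dz in (.019,0,-.026,-.051)}
print({k:v.round(1) for k,v in q.items()})
u,v=q[0].astype(int); x0,y0=u-60,v-55
o=cv2.resize(o[y0:y0+90,x0:x0+120],None,fx=6,fy=6,interpolation=cv2.INTER_CUBIC)
for k,w in q.items(): cv2.circle(o,tuple(int(t) for t in (w-[x0,y0])*6),3,(0,0,255) if k!=0 else (0,255,0),-1)
cv2.imwrite('pics/s2.png',o)
E
```

```text
{0.019: array([291.5, 161.9]), 0: array([291.1, 156.6]), -0.026: array([290.6, 149. ]), -0.051: array([290.1, 141.4])}
```

View pics/s2.png

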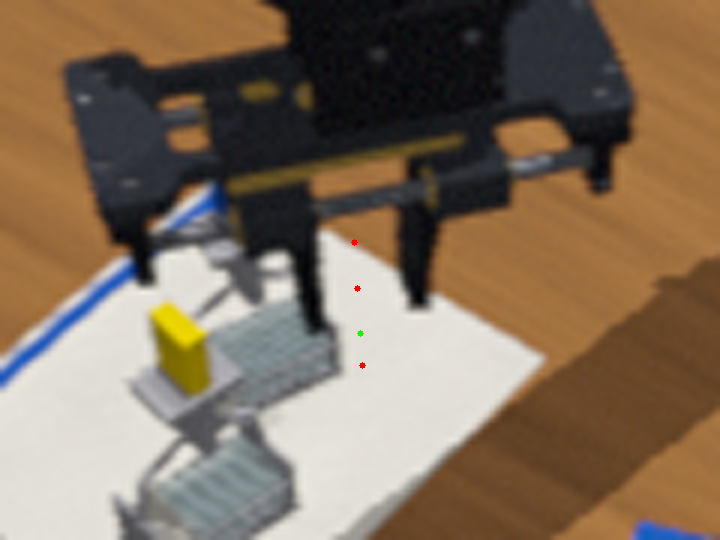

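```bash
python3 - <<'E'
from h import *
s,p,M=tool()
cs=imaging.get_calibration('scene'); cw=imaging.get_calibration('wrist')
x0,y0=291-60,156-55
def tri(a,b):
    (o1,d1),(o2,d2)=a,b
    t=np.linalg.lstsq(np.c_[d1,-d2],o2-o1,rcond=None)[0]; P,Q=o1+d1*t[0],o2+d2*t[1]
    return (M.T@((P+Q)/2-p)).round(4),np.linalg.norm(P-Q).round(4)
L,Rr=(315,328),(418,303)
for sc in (L,Rr,((315+418)/2,316)):
    for w in ((283.7,236),(345,236),(314.5,236)): print(sc,w,tri(ray(cs,x0+sc[0]/6,y0+sc[1]/6),ray(cw,*w)))
print(s['tool_pos'],s['grip_width'])
E
```

```text
(315, 328) (283.7, 236) (array([ 0.0129,  0.0004, -0.0244]), np.float64(0.0405))
(315, 328) (345, 236) (array([ 0.0114,  0.0195, -0.0214]), np.float64(0.0025))
(315, 328) (314.5, 236) (array([ 0.0015,  0.0088, -0.0062]), np.float64(0.0204))
(418, 303) (283.7, 236) (array([ 0.0155, -0.0194, -0.0289]), np.float64(0.0))
(418, 303) (345, 236) (array([ 0.0473,  0.0005, -0.0782]), np.float64(0.0277))
(418, 303) (314.5, 236) (array([ 0.0287, -0.0081, -0.0492]), np.float64(0.0164))
(366.5, 316) (283.7, 236) (array([ 0.0113, -0.0101, -0.022 ]), np.float64(0.0202))
(366.5, 316) (345, 236) (array([ 0.0289,  0.0096, -0.049 ]), np.float64(0.0133))
(366.5, 316) (314.5, 236) (array([ 0.0134, -0.0001, -0.0249]), np.float64(0.0015))
[ 0.50851581 -0.10090488  0.29529503] 0.03213125938265403
```

Triangulating both views puts the fingertips at tool z ≈ −25 mm instead of the stated +19 mm. The true grasp point is therefore about 44 mm higher than reported, so I'll correct for that and retry the gate.

```bash
sed -i "s/s=env.get_obs(); return s, np.array(s\['tool_pos'\]), R.from_euler('xyz',s\['tool_rot'\],degrees=True).as_matrix()/s=env.get_obs(); M=R.from_euler('xyz',s['tool_rot'],degrees=True).as_matrix(); return s, np.array(s['tool_pos'])-M[:,2]*.044, M/" h.py
python3 -c "
from h import *
go((.6095,-.0758,.300,151),(.6095,-.0758,.200,151))"
```

```text
t 5.05 tcp [ 0.5085 -0.1009  0.3393] yaw 53.7 j7 -28.0 F [0.4 0.6 0.4]
[0.08   0.0666 0.0394] turn -1.697
[0.0799 0.0665 0.1394] turn -1.697
```

```bash
python3 -m crank '[{"x":0.008,"y":0.007,"z":0,"turn":-0.17},{"x":0.016,"y":0.013,"z":0,"turn":-0.34},{"x":0.024,"y":0.020,"z":0,"turn":-0.51},{"x":0.032,"y":0.027,"z":0,"turn":-0.68},{"x":0.040,"y":0.033,"z":0,"turn":-0.85},{"x":0.048,"y":0.040,"z":0,"turn":-1.02},{"x":0.056,"y":0.047,"z":0,"turn":-1.19},{"x":0.064,"y":0.053,"z":0,"turn":-1.36},{"x":0.072,"y":0.060,"z":0,"turn":-1.53},{"x":0.08,"y":0.0665,"z":0.02,"turn":-1.69},{"x":0.08,"y":0.0665,"z":0.07,"turn":-1.69},{"x":0.08,"y":0.0665,"z":0.10,"turn":-1.69}]'
python3 -c "
from h import *
go((.6095,-.0758,.200,151))"
```

```text
time_s: 6.55
tool_pos: [0.6075, -0.0754, 0.1912]
tool_rot: [-179.9, -0.2, 150.6]
force: [-0.1, 0.7, -0.6]
grip_width: 0.032
grasp_force: 0.0
t 6.55 tcp [ 0.6077 -0.0754  0.2352] yaw 150.6 j7 72.2 F [-0.1  0.7 -0.6]
[-0.0019  0.0006  0.0352] turn -0.008
```

```bash
python3 -m crank '[{"x":-0.001,"y":0,"z":0.018,"turn":0},{"x":-0.001,"y":0,"z":0.036,"turn":0},{"x":-0.001,"y":0,"z":0.036,"turn":0}]'
python3 -m crank '[{"x":0.001,"y":-0.012,"z":0,"turn":0.17},{"x":0.004,"y":-0.024,"z":0,"turn":0.35},{"x":0.009,"y":-0.035,"z":0,"turn":0.52},{"x":0.016,"y":-0.045,"z":0,"turn":0.70},{"x":0.025,"y":-0.053,"z":0,"turn":0.87},{"x":0.035,"y":-0.061,"z":0,"turn":1.05},{"x":0.046,"y":-0.066,"z":0,"turn":1.22},{"x":0.058,"y":-0.069,"z":0,"turn":1.40},{"x":0.070,"y":-0.070,"z":0,"turn":1.57},{"x":0.079,"y":-0.069,"z":0,"turn":1.70},{"x":0.079,"y":-0.069,"z":0,"turn":1.70}]'
python3 -m crank '[{"x":0,"y":0,"z":-0.03,"turn":0},{"x":0,"y":0,"z":-0.07,"turn":0},{"x":0,"y":0,"z":-0.12,"turn":0},{"x":0,"y":0,"z":-0.12,"turn":0}]'
python3 - <<'E'
from h import *
im,c=grab('wrist','w3.png')
hsv=cv2.cvtColor(im,cv2.COLOR_RGB2HSV)
m=((hsv[...,0]<6)|(hsv[...,0]>174))&(hsv[...,1]>180)&(hsv[...,2]>100); m[250:]=0
v,u=np.nonzero(m); k=u>200; P=onz(c,u[k].mean(),v[k].mean(),.171); print(k.sum(),P,rail(-.055,-.105))
go((.3738,-.3089,.28,75),(.467,-.264,.28,80))
E
```

```text
time_s: 6.92
tool_pos: [0.6094, -0.0759, 0.158]
tool_rot: [-179.9, -0.1, 150.5]
force: [-0.2, 0.1, -0.2]
grip_width: 0.032
grasp_force: 0.0
time_s: 8.3
tool_pos: [0.508, -0.097, 0.1605]
tool_rot: [179.9, -0.2, 53.2]
force: [-0.1, 0.8, 0.9]
grip_width: 0.032
grasp_force: 0.0
time_s: 8.8
tool_pos: [0.5102, -0.098, 0.2838]
tool_rot: [179.6, -0.3, 53.2]
force: [0.6, 0.4, -0.4]
grip_width: 0.0323
grasp_force: 0.0
278 [ 0.53044838 -0.07485292  0.171     ] [ 0.55142091 -0.04261727]
t 8.85 tcp [ 0.5087 -0.0978  0.3254] yaw 53.2 j7 -29.0 F [-0.3  0.4 -0.9]
[-0.25    0.0183  0.0446] turn -0.38
[-0.1582  0.066   0.0451] turn -0.468
```

Gate is open at about 2.05 rad. Now the yellow rack.

```bash
python3 -m crank '[{"x":-0.04,"y":0.016,"z":0,"turn":-0.15},{"x":-0.08,"y":0.033,"z":0,"turn":-0.31},{"x":-0.12,"y":0.05,"z":0.0,"turn":-0.468},{"x":-0.15,"y":0.06,"z":0.02,"turn":-0.468},{"x":-0.158,"y":0.066,"z":0.02,"turn":-0.468},{"x":-0.158,"y":0.066,"z":0.02,"turn":-0.468}]' 0.045 15
python3 - <<'E'
from h import *
im,c=grab('wrist','w4.png')
go((.467,-.264,.3,80))
hsv=cv2.cvtColor(im,cv2.COLOR_RGB2HSV)
m=((hsv[...,0]>=22)&(hsv[...,0]<=35)&(hsv[...,1]>170)&(hsv[...,2]>90)).astype(np.uint8)
print(m.sum(),cv2.boundingRect(m)); print(cv2.minAreaRect(np.argwhere(m)[:,::-1].astype(np.float32)))
E
```

```text
time_s: 9.6
tool_pos: [0.4656, -0.2629, 0.2591]
tool_rot: [-180.0, 0.0, 79.9]
force: [-0.1, -0.2, -0.2]
grip_width: 0.0451
grasp_force: 0.0
t 9.65 tcp [ 0.4661 -0.262   0.3033] yaw 80.0 j7 19.5 F [ 0.2 -0.5 -0.7]
[-0.0018  0.0012  0.0033] turn 0.0
365 (309, 177, 13, 32)
((315.0, 192.5), (31.0, 12.0), 90.0)
```

View pics/w4.png

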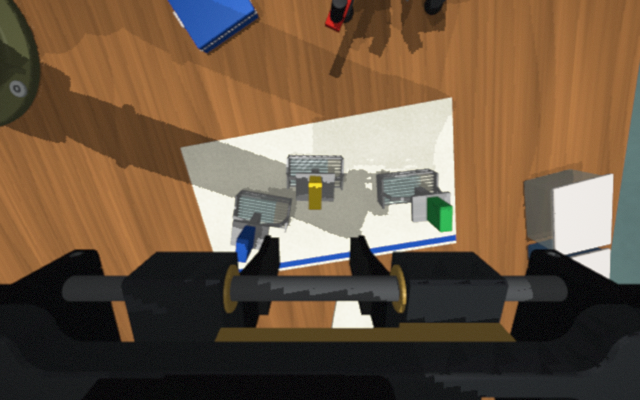

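```bash
python3 - <<'E'
from h import *
c=imaging.get_calibration('wrist')
for v in (184,196.5,209): print(onz(c,315.2,v,.16))
P=onz(c,315.2,196.5,.16); go((P[0],P[1],.20,80),(P[0],P[1],.147,80))
E
```

```text
[ 0.47006426 -0.2448632   0.16      ]
[ 0.4677457 -0.2581688  0.16     ]
[ 0.46536184 -0.27184917  0.16      ]
t 9.65 tcp [ 0.4661 -0.262   0.3033] yaw 80.0 j7 19.5 F [ 0.2 -0.5 -0.7]
[0.004  0.0009 0.1033] turn 0.0
[0.004  0.0009 0.1563] turn 0.0
```

```bash
python3 -m crank '[{"x":0.003,"y":0.001,"z":0.04,"turn":0},{"x":0.003,"y":0.001,"z":0.08,"turn":0},{"x":0.003,"y":0.001,"z":0.115,"turn":0},{"x":0.003,"y":0.001,"z":0.14,"turn":0},{"x":0.003,"y":0.001,"z":0.155,"turn":0},{"x":0.003,"y":0.001,"z":0.155,"turn":0}]'
python3 -m crank '[{"x":0,"y":0,"z":0,"turn":0},{"x":0,"y":0,"z":0,"turn":0},{"x":0,"y":0,"z":0,"turn":0},{"x":0,"y":0,"z":0,"turn":0}]' 0 25
python3 -c "
from h import *
go((.467,-.264,.147,80))"
```

```text
time_s: 10.4
tool_pos: [0.467, -0.2593, 0.1037]
tool_rot: [-179.9, -0.0, 80.0]
force: [-0.7, -0.4, 0.2]
grip_width: 0.0449
grasp_force: 0.0
time_s: 10.9
tool_pos: [0.4668, -0.2605, 0.1044]
tool_rot: [180.0, -0.0, 79.9]
force: [-0.3, -1.1, -2.7]
grip_width: 0.014
grasp_force: 25.0
t 10.9 tcp [ 0.4668 -0.2605  0.1484] yaw 79.9 j7 26.5 F [-0.3 -1.1 -2.7]
[-0.0034  0.0008  0.0014] turn -0.002
```

```bash
python3 -c "
from h import *
z=.1484+.054
go((*rail(0,-.2),z,84.7),(*rail(0,-.16),z,84.7),(*rail(0,.115),z,84.7)); print(rail(0,-.2))"
```

```text
t 10.9 tcp [ 0.4668 -0.2605  0.1484] yaw 79.9 j7 26.5 F [-0.3 -1.1 -2.7]
[ 0.1393  0.1079 -0.0539] turn -0.084
[ 0.1791  0.1046 -0.0539] turn -0.084
[ 0.4532  0.0816 -0.0539] turn -0.084
[ 0.59741056 -0.1422915 ]
```

```bash
python3 -m crank '[{"x":0,"y":0,"z":-0.025,"turn":0},{"x":0,"y":0,"z":-0.054,"turn":0},{"x":0.03,"y":0.015,"z":-0.054,"turn":0},{"x":0.06,"y":0.035,"z":-0.054,"turn":-0.03},{"x":0.09,"y":0.06,"z":-0.054,"turn":-0.06},{"x":0.115,"y":0.085,"z":-0.054,"turn":-0.084},{"x":0.135,"y":0.105,"z":-0.054,"turn":-0.084},{"x":0.139,"y":0.108,"z":-0.054,"turn":-0.084},{"x":0.139,"y":0.108,"z":-0.054,"turn":-0.084},{"x":0.139,"y":0.108,"z":-0.054,"turn":-0.084}]'
python3 - <<'E'
from h import *
z=.1484+.054
a=[tool()[1] for _ in range(3)]
im,c=grab('wrist','w5.png')
go((*rail(0,-.2),z,84.7),(*rail(0,-.16),z,84.7),(*rail(0,.115),z,84.7))
E
```

```text
time_s: 12.15
tool_pos: [0.5965, -0.1435, 0.1579]
tool_rot: [-179.9, 0.0, 84.7]
force: [-0.1, -0.4, -3.6]
grip_width: 0.0137
grasp_force: 25.0
t 12.2 tcp [ 0.5966 -0.1435  0.2021] yaw 84.6 j7 18.6 F [-0.7  0.2 -4.1]
[ 0.0013  0.0007 -0.0003] turn -0.001
[ 0.0413  0.0007 -0.0003] turn -0.001
[ 3.163e-01  4.000e-04 -3.000e-04] turn -0.001
```

View pics/w5.png

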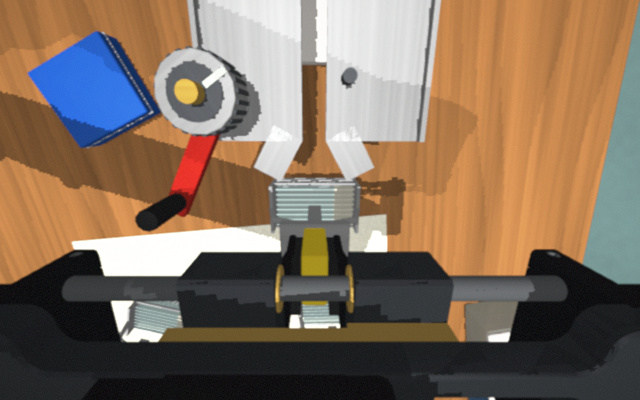

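Slot edges are at cols 301/327 (centre 314), and the fin at col 314 lines up with them. I'll slide it in.

```bash
python3 -m crank '[{"x":0.015,"y":0.0005,"z":0,"turn":0},{"x":0.03,"y":0.0005,"z":0,"turn":0},{"x":0.045,"y":0.0005,"z":0,"turn":0},{"x":0.06,"y":0.0005,"z":0,"turn":0},{"x":0.075,"y":0.0005,"z":0,"turn":0},{"x":0.09,"y":0.0005,"z":0,"turn":0},{"x":0.105,"y":0.0005,"z":0,"turn":0},{"x":0.12,"y":0.0005,"z":0,"turn":0}]'
python3 -m crank '[{"x":0.025,"y":0,"z":0,"turn":0},{"x":0.05,"y":0,"z":0,"turn":0},{"x":0.075,"y":0,"z":0,"turn":0},{"x":0.1,"y":0,"z":0,"turn":0},{"x":0.125,"y":0,"z":0,"turn":0},{"x":0.15,"y":0,"z":0,"turn":0},{"x":0.17,"y":0,"z":0,"turn":0},{"x":0.187,"y":0,"z":0,"turn":0},{"x":0.195,"y":0,"z":0,"turn":0},{"x":0.195,"y":0,"z":0,"turn":0}]'
python3 -m crank '[{"x":0,"y":0,"z":0.002,"turn":0},{"x":0,"y":0,"z":0.004,"turn":0},{"x":0,"y":0,"z":0.005,"turn":0},{"x":0,"y":0,"z":0.005,"turn":0}]'
python3 -c "
from h import *
go((*rail(0,.115),.2,84.7))"
```

```text
time_s: 13.2
tool_pos: [0.609, -0.022, 0.1582]
tool_rot: [180.0, -0.0, 84.7]
force: [0.1, 0.6, -2.7]
grip_width: 0.0138
grasp_force: 25.0
time_s: 14.45
tool_pos: [0.6269, 0.1714, 0.1581]
tool_rot: [-180.0, 0.0, 84.8]
force: [0.7, -0.7, -2.2]
grip_width: 0.0137
grasp_force: 25.0
time_s: 14.95
tool_pos: [0.6268, 0.1709, 0.1531]
tool_rot: [-180.0, -0.0, 84.7]
force: [-0.2, 0.0, -2.7]
grip_width: 0.0135
grasp_force: 25.0
t 14.95 tcp [0.6268 0.1709 0.1971] yaw 84.7 j7 -10.2 F [-0.2  0.  -2.7]
[ 0.0004 -0.0004 -0.0029] turn 0.0
```

```bash
python3 -m crank '[{"x":0,"y":0,"z":0.001,"turn":0},{"x":0,"y":0,"z":0.002,"turn":0},{"x":0,"y":0,"z":0.002,"turn":0}]'
python3 -m crank '[{"x":0,"y":0,"z":0,"turn":0},{"x":0,"y":0,"z":0,"turn":0},{"x":0,"y":0,"z":0,"turn":0},{"x":0,"y":0,"z":-0.03,"turn":0},{"x":0,"y":0,"z":-0.07,"turn":0},{"x":0,"y":0,"z":-0.12,"turn":0}]' 0.035 25
python3 -c "
from h import *
go((*rail(0,-.2),.32,84.7),(.39,-.27,.30,75))"
```

```text
time_s: 15.32
tool_pos: [0.627, 0.1711, 0.1525]
tool_rot: [180.0, -0.0, 84.7]
force: [-3.7, -0.7, 6.0]
grip_width: 0.0139
grasp_force: 25.0
time_s: 16.08
tool_pos: [0.6263, 0.1712, 0.2714]
tool_rot: [-179.9, 0.0, 84.7]
force: [0.6, 0.8, 0.9]
grip_width: 0.0347
grasp_force: 0.0
t 16.07 tcp [0.6264 0.1712 0.3154] yaw 84.7 j7 -12.1 F [0.6 0.8 0.9]
[-0.3148 -0.     -0.0043] turn 0.001
[-0.461  -0.1948  0.0161] turn 0.17
```

```bash
python3 -m crank '[{"x":-0.046,"y":-0.019,"z":0,"turn":0.03},{"x":-0.092,"y":-0.038,"z":0,"turn":0.06},{"x":-0.138,"y":-0.058,"z":0,"turn":0.09},{"x":-0.184,"y":-0.078,"z":0,"turn":0.12},{"x":-0.23,"y":-0.097,"z":0,"turn":0.15},{"x":-0.276,"y":-0.117,"z":0,"turn":0.18},{"x":-0.322,"y":-0.137,"z":0.005,"turn":0.21},{"x":-0.368,"y":-0.156,"z":0.01,"turn":0.24},{"x":-0.414,"y":-0.175,"z":0.015,"turn":0.27},{"x":-0.461,"y":-0.195,"z":0.016,"turn":0.27},{"x":-0.475,"y":-0.2,"z":0.016,"turn":0.27},{"x":-0.475,"y":-0.2,"z":0.016,"turn":0.27}]' 0.045
python3 -m crank '[{"x":0,"y":0,"z":0,"turn":0},{"x":0,"y":0,"z":0,"turn":0}]'
python3 - <<'E'
from h import *
im,c=grab('wrist','w6.png')
go((.378,-.3,.3,69))
hsv=cv2.cvtColor(im,cv2.COLOR_RGB2HSV)
m=((hsv[...,0]>=105)&(hsv[...,0]<=125)&(hsv[...,1]>170)&(hsv[...,2]>70)).astype(np.uint8)
n,l,st,ce=cv2.connectedComponentsWithStats(m)
for i in range(1,n):
    if st[i,4]>60: print(st[i],ce[i],cv2.minAreaRect(np.argwhere(l==i)[:,::-1].astype(np.float32)))
u,v=proj(c,[.375,-.3,.15]).astype(int); print(u,v)
cv2.imwrite('pics/w6c.png',cv2.resize(im[130:260,230:400,::-1],None,fx=4,fy=4,interpolation=cv2.INTER_CUBIC))
E
```

```text
time_s: 17.58
tool_pos: [0.3838, -0.2841, 0.2552]
tool_rot: [180.0, -0.1, 69.1]
force: [-0.5, 1.0, -0.9]
grip_width: 0.045
grasp_force: 0.0
time_s: 17.82
tool_pos: [0.385, -0.282, 0.2551]
tool_rot: [-180.0, 0.0, 69.4]
force: [-0.0, -0.2, 1.0]
grip_width: 0.0449
grasp_force: 0.0
t 17.88 tcp [ 0.3848 -0.2822  0.2991] yaw 69.4 j7 0.7 F [ 0.2 -1.   0.3]
[-0.019  -0.0001 -0.0009] turn 0.007
[ 200    0   61   35 1122] [229.46345811  11.34313725] ((230.0, 17.0), (34.0, 60.0), 90.0)
[364 184 154  56 665] [442.19097744 211.19398496] ((441.0592346191406, 211.67483520507812), (4.3019280433654785, 161.6112060546875), 71.27420806884766)
[308 203  11  34 350] [313.08571429 219.16857143] ((313.0, 219.5), (33.0, 10.0), 90.0)
[279 241  72  27 292] [315.09246575 254.09246575] ((314.5500183105469, 254.1500244140625), (3.7947311401367188, 75.57843017578125), 71.56504821777344)
311 216
```

View pics/w6c.png

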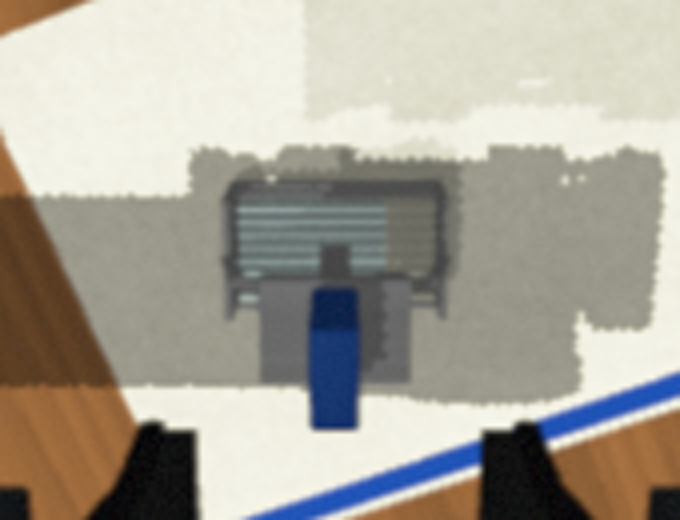

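```bash
python3 - <<'E'
from h import *
c=imaging.get_calibration('wrist')
P=onz(c,313.6,224.8,.16); print(P); go((P[0],P[1],.147,69.4))
E
```

```text
[ 0.37446915 -0.30655523  0.16      ]
t 17.88 tcp [ 0.3848 -0.2822  0.2991] yaw 69.4 j7 0.7 F [ 0.2 -1.   0.3]
[-0.0263 -0.0011  0.1521] turn 0.0
```

```bash
python3 -m crank '[{"x":-0.026,"y":-0.001,"z":0.03,"turn":0},{"x":-0.026,"y":-0.001,"z":0.07,"turn":0},{"x":-0.026,"y":-0.001,"z":0.11,"turn":0},{"x":-0.026,"y":-0.001,"z":0.137,"turn":0},{"x":-0.026,"y":-0.001,"z":0.151,"turn":0},{"x":-0.026,"y":-0.001,"z":0.151,"turn":0}]'
python3 -m crank '[{"x":0,"y":0,"z":0,"turn":0},{"x":0,"y":0,"z":0,"turn":0},{"x":0,"y":0,"z":0,"turn":0},{"x":0,"y":0,"z":0,"turn":0}]' 0 25
python3 -c "
from h import *
go((*rail(0,-.21),.2025,84.7))"
```

```text
time_s: 18.62
tool_pos: [0.3733, -0.3067, 0.1032]
tool_rot: [-179.8, 0.1, 69.3]
force: [0.3, -0.1, -0.2]
grip_width: 0.0453
grasp_force: 0.0
time_s: 19.12
tool_pos: [0.3742, -0.3073, 0.1044]
tool_rot: [180.0, -0.0, 69.3]
force: [1.0, 0.5, 2.7]
grip_width: 0.0138
grasp_force: 25.0
t 19.12 tcp [ 0.3742 -0.3074  0.1484] yaw 69.3 j7 19.3 F [1.  0.5 2.7]
[ 0.2238  0.1531 -0.0538] turn -0.269
```

```bash
python3 -m crank '[{"x":0,"y":0,"z":-0.025,"turn":0},{"x":0,"y":0,"z":-0.054,"turn":0},{"x":0.035,"y":0.015,"z":-0.054,"turn":0},{"x":0.07,"y":0.035,"z":-0.054,"turn":-0.05},{"x":0.105,"y":0.06,"z":-0.054,"turn":-0.1},{"x":0.14,"y":0.085,"z":-0.054,"turn":-0.15},{"x":0.175,"y":0.115,"z":-0.054,"turn":-0.2},{"x":0.205,"y":0.14,"z":-0.054,"turn":-0.269},{"x":0.22,"y":0.15,"z":-0.054,"turn":-0.269},{"x":0.2238,"y":0.153,"z":-0.054,"turn":-0.269},{"x":0.2238,"y":0.153,"z":-0.054,"turn":-0.269},{"x":0.2238,"y":0.153,"z":-0.054,"turn":-0.269}]'
python3 -c "
from h import *
go((*rail(0,-.21),.2024,84.7),(*rail(0,.06),.2025,84.7))
import time
im,c=grab('wrist','w7.png'); go((*rail(0,-.21),.2024,84.7))
hsv=cv2.cvtColor(im,cv2.COLOR_RGB2HSV)
m=((hsv[...,0]>=105)&(hsv[...,0]<=125)&(hsv[...,1]>150)&(hsv[...,2]>60)).astype(np.uint8); m[:, :290]=0; m[:,340:]=0; v,u=np.nonzero(m); print('fin cols',np.percentile(u,[2,50,98]))
g=im[20:130,290:345].astype(int).mean(2); print('slot', [(290+np.argmax(np.diff(-r)),) for r in g[::25]])"
```

```text
time_s: 20.62
tool_pos: [0.5951, -0.1537, 0.1586]
tool_rot: [180.0, -0.0, 84.5]
force: [-0.1, -0.9, -2.4]
grip_width: 0.0137
grasp_force: 25.0
t 20.62 tcp [ 0.5951 -0.1538  0.2026] yaw 84.5 j7 22.2 F [-0.1 -0.9 -2.4]
[0.0016 0.0013 0.0002] turn -0.003
[2.716e-01 4.000e-04 1.000e-04] turn -0.003
t 20.68 tcp [ 0.5953 -0.1535  0.2026] yaw 84.5 j7 22.2 F [ 0.6  0.3 -3.4]
[0.0013 0.0011 0.0002] turn -0.003
fin cols [302. 314. 326.]
slot [(np.int64(300),), (np.int64(326),), (np.int64(301),), (np.int64(301),), (np.int64(302),)]
```

```bash
python3 -m crank '[{"x":0.015,"y":0.001,"z":0,"turn":-0.003},{"x":0.03,"y":0.001,"z":0,"turn":-0.003},{"x":0.045,"y":0.001,"z":0,"turn":-0.003},{"x":0.06,"y":0.001,"z":0,"turn":-0.003},{"x":0.075,"y":0.001,"z":0,"turn":-0.003},{"x":0.09,"y":0.001,"z":0,"turn":-0.003},{"x":0.105,"y":0.001,"z":0,"turn":-0.003},{"x":0.12,"y":0.001,"z":0,"turn":-0.003}]'
python3 -m crank '[{"x":0.025,"y":0,"z":0,"turn":0},{"x":0.05,"y":0,"z":0,"turn":0},{"x":0.075,"y":0,"z":0,"turn":0},{"x":0.1,"y":0,"z":0,"turn":0},{"x":0.125,"y":0,"z":0,"turn":0},{"x":0.145,"y":0,"z":0,"turn":0},{"x":0.15,"y":0,"z":0.001,"turn":0},{"x":0.151,"y":0,"z":0.003,"turn":0},{"x":0.151,"y":0,"z":0.005,"turn":0},{"x":0.151,"y":0,"z":0.007,"turn":0},{"x":0.151,"y":0,"z":0.007,"turn":0}]'
python3 -c "
from h import *
go((*rail(0,.06),.196,84.7))"
```

```text
time_s: 21.68
tool_pos: [0.6085, -0.0319, 0.1582]
tool_rot: [180.0, -0.0, 84.8]
force: [-0.5, -0.3, -1.6]
grip_width: 0.0142
grasp_force: 25.0
time_s: 23.05
tool_pos: [0.622, 0.1159, 0.1526]
tool_rot: [180.0, -0.0, 84.7]
force: [-3.6, -0.5, 4.9]
grip_width: 0.0139
grasp_force: 25.0
t 23.05 tcp [0.622  0.1159 0.1966] yaw 84.7 j7 -2.8 F [-3.6 -0.5  4.9]
[ 0.0007 -0.0007  0.0006] turn 0.001
```

```bash
python3 -m crank '[{"x":0,"y":0,"z":0,"turn":0},{"x":0,"y":0,"z":0,"turn":0},{"x":0,"y":0,"z":0,"turn":0},{"x":0,"y":0,"z":-0.03,"turn":0},{"x":0,"y":0,"z":-0.07,"turn":0},{"x":0,"y":0,"z":-0.12,"turn":0}]' 0.035 25
python3 -c "
from h import *
go((.605,-.31,.30,90))"
```

```text
time_s: 23.8
tool_pos: [0.6214, 0.1176, 0.2715]
tool_rot: [-179.9, 0.0, 84.8]
force: [0.6, 0.2, 0.5]
grip_width: 0.0349
grasp_force: 0.0
t 23.8 tcp [0.6214 0.1176 0.3155] yaw 84.8 j7 -5.3 F [0.6 0.2 0.5]
[-0.4274  0.022   0.0158] turn -0.09
```

```bash
python3 -m crank '[{"x":-0.045,"y":0,"z":0,"turn":0},{"x":-0.09,"y":0,"z":0,"turn":0},{"x":-0.135,"y":0,"z":0,"turn":0},{"x":-0.18,"y":0.005,"z":0,"turn":0},{"x":-0.225,"y":0.01,"z":0,"turn":0},{"x":-0.27,"y":0.015,"z":0,"turn":-0.03},{"x":-0.315,"y":0.02,"z":0,"turn":-0.06},{"x":-0.36,"y":0.022,"z":0,"turn":-0.09},{"x":-0.4,"y":0.022,"z":0.01,"turn":-0.09},{"x":-0.427,"y":0.022,"z":0.016,"turn":-0.09},{"x":-0.427,"y":0.022,"z":0.016,"turn":-0.09},{"x":-0.427,"y":0.022,"z":0.016,"turn":-0.09}]' 0.045
python3 - <<'E'
from h import *
im,c=grab('wrist','w8.png')
go((.605,-.31,.3,90))
hsv=cv2.cvtColor(im,cv2.COLOR_RGB2HSV)
m=((hsv[...,0]>=55)&(hsv[...,0]<=80)&(hsv[...,1]>150)&(hsv[...,2]>50)).astype(np.uint8)
n,l,st,ce=cv2.connectedComponentsWithStats(m)
for i in range(1,n):
    if st[i,4]>40:
        print(st[i],ce[i],cv2.minAreaRect(np.argwhere(l==i)[:,::-1].astype(np.float32)))
        for v in range(st[i,1],st[i,1]+st[i,3],2):
            u=np.nonzero(l[v]==i)[0]; print(v,u.min(),u.max(),hsv[v,int(u.mean()),2],end='; ')
E
```

```text
time_s: 25.3
tool_pos: [0.6061, -0.3088, 0.2551]
tool_rot: [180.0, -0.0, 90.1]
force: [0.6, 0.6, 0.0]
grip_width: 0.0449
grasp_force: 0.0
t 25.35 tcp [ 0.6064 -0.3083  0.2992] yaw 90.1 j7 41.1 F [ 0.1  0.3 -0.1]
[-0.0017 -0.0014 -0.0008] turn 0.002
[305 181  12  33 364] [310.5        196.98901099] ((310.5, 197.0), (32.0, 11.0), 90.0)
181 307 315 69; 183 307 316 70; 185 306 316 72; 187 306 316 75; 189 306 316 83; 191 305 316 80; 193 306 316 83; 195 305 316 83; 197 305 316 83; 199 305 316 80; 201 305 316 82; 203 305 315 80; 205 305 315 83; 207 305 315 83; 209 305 315 84; 211 305 314 82; 213 306 314 83;
```

```bash
python3 - <<'E'
from h import *
c=imaging.get_calibration('wrist')
P=onz(c,310.4,201.5,.16); print(P); go((P[0],P[1],.147,89))
E
```

```text
[ 0.60274027 -0.30844961  0.16      ]
t 25.35 tcp [ 0.6064 -0.3083  0.2992] yaw 90.1 j7 41.1 F [ 0.1  0.3 -0.1]
[-0.0003 -0.0037  0.1522] turn 0.02
```

```bash
python3 -m crank '[{"x":0,"y":-0.0035,"z":0.03,"turn":0.02},{"x":0,"y":-0.0035,"z":0.07,"turn":0.02},{"x":0,"y":-0.0035,"z":0.11,"turn":0.02},{"x":0,"y":-0.0035,"z":0.137,"turn":0.02},{"x":0,"y":-0.0035,"z":0.151,"turn":0.02},{"x":0,"y":-0.0035,"z":0.151,"turn":0.02}]'
python3 -m crank '[{"x":0,"y":0,"z":0,"turn":0},{"x":0,"y":0,"z":0,"turn":0},{"x":0,"y":0,"z":0,"turn":0},{"x":0,"y":0,"z":0,"turn":0}]' 0 25
python3 -c "
from h import *
go((*rail(0,-.21),.2025,84.7))"
```

```text
time_s: 26.1
tool_pos: [0.6023, -0.3086, 0.1038]
tool_rot: [-180.0, -0.0, 88.9]
force: [-0.3, 0.0, 0.7]
grip_width: 0.0453
grasp_force: 0.0
time_s: 26.6
tool_pos: [0.6022, -0.31, 0.1046]
tool_rot: [180.0, 0.0, 88.8]
force: [0.0, -0.2, -0.4]
grip_width: 0.0138
grasp_force: 24.8
t 26.6 tcp [ 0.6021 -0.3099  0.1486] yaw 88.8 j7 43.3 F [ 0.  -0.2 -0.4]
[ 0.1575 -0.0088 -0.054 ] turn 0.072
```

```bash
python3 -m crank '[{"x":0,"y":0,"z":-0.025,"turn":0},{"x":0,"y":0,"z":-0.054,"turn":0},{"x":0.03,"y":-0.002,"z":-0.054,"turn":0.02},{"x":0.07,"y":-0.004,"z":-0.054,"turn":0.04},{"x":0.11,"y":-0.006,"z":-0.054,"turn":0.06},{"x":0.14,"y":-0.008,"z":-0.054,"turn":0.072},{"x":0.157,"y":-0.0085,"z":-0.054,"turn":0.072},{"x":0.157,"y":-0.0085,"z":-0.054,"turn":0.072},{"x":0.157,"y":-0.0085,"z":-0.054,"turn":0.072},{"x":0.157,"y":-0.0085,"z":-0.054,"turn":0.072}]'
python3 - <<'E'
from h import *
im,c=grab('wrist','w9.png')
go((*rail(0,-.21),.2026,84.7),(*rail(0,.005),.2026,84.7))
hsv=cv2.cvtColor(im,cv2.COLOR_RGB2HSV)
m=((hsv[...,0]>=55)&(hsv[...,0]<=80)&(hsv[...,1]>150)&(hsv[...,2]>50)); m[:,:280]=0; m[:,350:]=0
v,u=np.nonzero(m); print('fin',np.percentile(u,[2,50,98]))
g=im[60:130,285:345].astype(int).mean(2)
for r in g[::14]: d=np.diff(r); print(285+d.argmin(),285+d.argmax())
E
```

```text
time_s: 27.85
tool_pos: [0.5963, -0.1547, 0.1583]
tool_rot: [180.0, 0.1, 84.6]
force: [-0.0, -0.3, -2.6]
grip_width: 0.014
grasp_force: 25.0
t 27.9 tcp [ 0.5963 -0.1544  0.2023] yaw 84.6 j7 23.1 F [ 0.2 -0.1 -2.5]
[ 0.0021 -0.0001 -0.0003] turn -0.002
[ 0.2171 -0.0005 -0.0005] turn -0.002
fin [302. 314. 326.]
339 324
299 324
299 324
299 324
300 324
```

```bash
python3 -m crank '[{"x":0.015,"y":-0.0005,"z":0,"turn":-0.002},{"x":0.03,"y":-0.0005,"z":0,"turn":-0.002},{"x":0.045,"y":-0.0005,"z":0,"turn":-0.002},{"x":0.06,"y":-0.0005,"z":0,"turn":-0.002},{"x":0.075,"y":-0.0005,"z":0,"turn":-0.002},{"x":0.09,"y":-0.0005,"z":0,"turn":-0.002},{"x":0.105,"y":-0.0005,"z":0,"turn":-0.002},{"x":0.12,"y":-0.0005,"z":0,"turn":-0.002}]'
python3 -m crank '[{"x":0.025,"y":0,"z":0,"turn":0},{"x":0.05,"y":0,"z":0,"turn":0},{"x":0.075,"y":0,"z":0,"turn":0},{"x":0.092,"y":0,"z":0,"turn":0},{"x":0.097,"y":0,"z":0.001,"turn":0},{"x":0.097,"y":0,"z":0.003,"turn":0},{"x":0.097,"y":0,"z":0.005,"turn":0},{"x":0.097,"y":0,"z":0.007,"turn":0},{"x":0.097,"y":0,"z":0.007,"turn":0}]'
python3 -c "
from h import *
go((*rail(0,.005),.196,84.7))"
```

```text
time_s: 28.9
tool_pos: [0.6073, -0.0321, 0.1582]
tool_rot: [180.0, -0.0, 84.8]
force: [-0.3, 0.3, -2.6]
grip_width: 0.0135
grasp_force: 25.0
time_s: 30.02
tool_pos: [0.6158, 0.0619, 0.1526]
tool_rot: [180.0, -0.0, 84.7]
force: [-2.9, -1.2, 5.2]
grip_width: 0.0136
grasp_force: 25.0
t 30.02 tcp [0.6158 0.0619 0.1966] yaw 84.7 j7 2.5 F [-2.9 -1.2  5.2]
[-0.      0.0005  0.0006] turn 0.001
```

Release, rise, and look at all of them from the top and wrist cameras.

```bash
python3 -m crank '[{"x":0,"y":0,"z":0,"turn":0},{"x":0,"y":0,"z":0,"turn":0},{"x":0,"y":0,"z":0,"turn":0},{"x":0,"y":0,"z":-0.03,"turn":0},{"x":0,"y":0,"z":-0.07,"turn":0},{"x":0,"y":0,"z":-0.12,"turn":0}]' 0.035 25
python3 -m crank '[{"x":-0.04,"y":0,"z":0,"turn":0},{"x":-0.08,"y":0,"z":0,"turn":0},{"x":-0.12,"y":0,"z":0,"turn":0},{"x":-0.14,"y":0,"z":0,"turn":0},{"x":-0.14,"y":0,"z":0,"turn":0}]'
python3 - <<'E'
from h import *
im,c=grab('wrist','w10.png'); go((*rail(0,-.13),.3,84.7))
hsv=cv2.cvtColor(im,cv2.COLOR_RGB2HSV)
yv=np.array([-np.sin(_a:=np.radians(RY)),np.cos(_a)]); xv=np.array([yv[1],-yv[0]])
def f(m,z,n):
    k,l,st,ce=cv2.connectedComponentsWithStats(m.astype(np.uint8))
    for i in range(1,k):
        if st[i,4]>60:
            P=onz(c,*ce[i],z)[:2]-O; print(n,st[i],'rail x,y',(P@xv).round(4),(P@yv).round(4))
S,V=hsv[...,1],hsv[...,2]
f((hsv[...,0]>=55)&(hsv[...,0]<=80)&(S>150)&(V>50),.2,'green')
f((hsv[...,0]>=22)&(hsv[...,0]<=35)&(S>170)&(V>90),.2,'yellow')
f((hsv[...,0]>=105)&(hsv[...,0]<=125)&(S>170)&(V>60),.2,'blue')
f(((hsv[...,0]<6)|(hsv[...,0]>174))&(S>180)&(V>100),.171,'red')
E
```

```text
time_s: 30.78
tool_pos: [0.6153, 0.0637, 0.2716]
tool_rot: [-179.9, 0.0, 84.8]
force: [0.4, -0.1, 0.4]
grip_width: 0.0352
grasp_force: 0.0
time_s: 31.4
tool_pos: [0.6031, -0.0772, 0.2713]
tool_rot: [180.0, -0.0, 84.7]
force: [0.1, 1.0, 0.1]
grip_width: 0.0348
grasp_force: 0.0
t 31.45 tcp [ 0.6036 -0.0751  0.3151] yaw 84.8 j7 12.6 F [0.  0.8 0. ]
[0.0025 0.0001 0.0151] turn 0.003
green [306  21  17  49 306] rail x,y 0.001 0.0042
blue [163   0   6  23  71] rail x,y -0.1163 0.0289
blue [ 118  108   80   74 3324] rail x,y -0.1407 -0.0744
blue [173 109  30  48 104] rail x,y -0.1125 -0.0639
red [230 198  25  31 352] rail x,y -0.0775 -0.1484
```

View pics/w10.png

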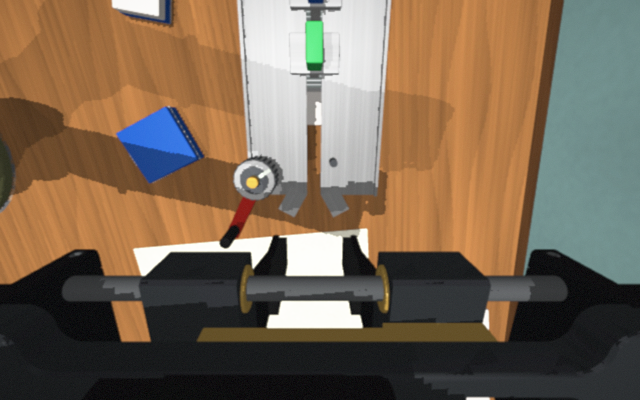

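```bash
python3 - <<'E'
from h import *
c=imaging.get_calibration('wrist')
P=onz(c,228,241,.206); n=onz(c,255,179,.204); print(P,n,np.linalg.norm(P[:2]-n[:2]), 'arm ang',np.degrees(np.arctan2(P[1]+.0426,P[0]-.5514)))
go((P[0],P[1],.28,57),(.5133,-.1013,.28,57))
E
```

```text
[ 0.51718177 -0.0986643   0.206     ] [ 0.55226517 -0.04042843  0.204     ] 0.0679872105350082 arm ang -121.39734669763945
t 31.45 tcp [ 0.6036 -0.0751  0.3151] yaw 84.8 j7 12.6 F [0.  0.8 0. ]
[-0.0313 -0.0839  0.035 ] turn 0.486
[-0.0342 -0.0876  0.035 ] turn 0.486
```

```bash
python3 -m crank '[{"x":-0.011,"y":-0.029,"z":0,"turn":0.16},{"x":-0.022,"y":-0.057,"z":0,"turn":0.32},{"x":-0.033,"y":-0.086,"z":0,"turn":0.468},{"x":-0.033,"y":-0.086,"z":0.035,"turn":0.468},{"x":-0.033,"y":-0.086,"z":0.035,"turn":0.468},{"x":-0.033,"y":-0.086,"z":0.035,"turn":0.468}]' 0.03 10
python3 - <<'E'
from h import *
im,c=grab('wrist','w11.png'); go((.5155,-.0997,.2,58))
hsv=cv2.cvtColor(im,cv2.COLOR_RGB2HSV)
m=((hsv[...,0]<6)|(hsv[...,0]>174))&(hsv[...,1]>180)&(hsv[...,2]>100)
k,l,st,ce=cv2.connectedComponentsWithStats(m.astype(np.uint8)); print(st[1:],ce[1:])
cv2.imwrite('pics/w11c.png',cv2.resize(im[90:250,240:390,::-1],None,fx=3.7,fy=3.7,interpolation=cv2.INTER_CUBIC))
print(proj(c,[.5155,-.0997,.206]))
E
```

```text
time_s: 32.2
tool_pos: [0.5156, -0.0998, 0.237]
tool_rot: [179.9, 0.0, 58.2]
force: [-0.1, 0.1, -0.2]
grip_width: 0.0298
grasp_force: 0.0
t 32.25 tcp [ 0.5158 -0.1002  0.2812] yaw 58.1 j7 -21.3 F [ 0.2 -0.9 -0.4]
[ 0.0003 -0.0006  0.0812] turn 0.002
[[307 167  16  21 271]] [[315.03690037 175.61254613]]
[315.06328933 223.62841767]
```

View pics/w11c.png

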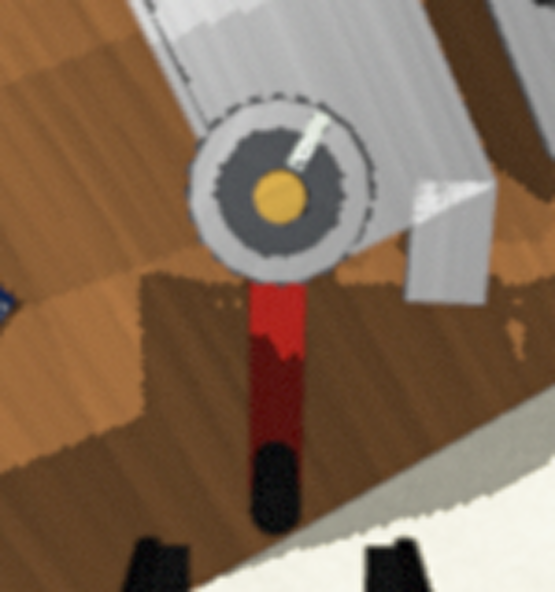

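```bash
python3 -m crank '[{"x":-0.002,"y":0,"z":0.03,"turn":0},{"x":-0.002,"y":0,"z":0.06,"turn":0},{"x":-0.002,"y":0,"z":0.082,"turn":0},{"x":-0.002,"y":0,"z":0.082,"turn":0},{"x":-0.002,"y":0,"z":0.082,"turn":0}]'
python3 -m crank '[{"x":0.001,"y":0.012,"z":0,"turn":-0.17},{"x":0.004,"y":0.023,"z":0,"turn":-0.34},{"x":0.009,"y":0.034,"z":0,"turn":-0.51},{"x":0.0156,"y":0.044,"z":0,"turn":-0.68},{"x":0.0238,"y":0.0526,"z":0,"turn":-0.85},{"x":0.0334,"y":0.0597,"z":0,"turn":-1.02},{"x":0.044,"y":0.065,"z":0,"turn":-1.19},{"x":0.0554,"y":0.0685,"z":0,"turn":-1.36},{"x":0.067,"y":0.07,"z":0,"turn":-1.53},{"x":0.079,"y":0.0694,"z":0,"turn":-1.70},{"x":0.0906,"y":0.0669,"z":0,"turn":-1.87},{"x":0.0906,"y":0.0669,"z":0,"turn":-1.87}]'
python3 -c "
from h import *
im,c=grab('wrist'); go((*rail(.015,-.105),.2,174.7))"
```

```text
time_s: 32.88
tool_pos: [0.5147, -0.1031, 0.1554]
tool_rot: [179.9, 0.0, 58.0]
force: [0.1, 0.6, -0.5]
grip_width: 0.03
grasp_force: 0.0
time_s: 34.38
tool_pos: [0.6197, -0.0601, 0.1555]
tool_rot: [179.9, 0.1, 165.2]
force: [-0.4, 0.1, 1.1]
grip_width: 0.0299
grasp_force: 0.0
t 34.42 tcp [ 0.6192 -0.0611  0.1994] yaw 165.1 j7 89.0 F [ 0.2 -0.5  0.3]
[ 0.0012  0.0121 -0.0006] turn -0.168
```

```bash
python3 -m crank '[{"x":0.0005,"y":0.0084,"z":0,"turn":-0.12},{"x":0.0017,"y":0.0153,"z":0,"turn":-0.22},{"x":0.0024,"y":0.018,"z":0,"turn":-0.26},{"x":0.003,"y":0.0205,"z":0,"turn":-0.30},{"x":0.003,"y":0.0205,"z":0,"turn":-0.30}]'
python3 -m crank '[{"x":0.0003,"y":0.002,"z":0,"turn":0},{"x":0.0003,"y":0.002,"z":0,"turn":0}]'
python3 -c "
from h import *
go((*rail(.015,-.105),.2,174.7))"
```

```text
time_s: 35.05
tool_pos: [0.6205, -0.0432, 0.1547]
tool_rot: [-179.9, 0.0, -177.8]
force: [-2.5, -4.5, 2.8]
grip_width: 0.0299
grasp_force: 2.5
time_s: 35.3
tool_pos: [0.6205, -0.0431, 0.1547]
tool_rot: [-179.7, 0.1, -177.9]
force: [-0.7, -8.1, 1.8]
grip_width: 0.0302
grasp_force: 4.0
t 35.3 tcp [ 0.6204 -0.0429  0.1987] yaw -177.9 j7 103.1 F [-0.7 -8.1  1.8]
[-0.0005 -0.0062 -0.0013] turn 0.129
```

Gate is on its stop (8 N reaction). Now back off, rise, and check it along with the nut.

```bash
python3 -m crank '[{"x":0,"y":-0.006,"z":0,"turn":0},{"x":0,"y":-0.009,"z":0,"turn":0},{"x":0,"y":-0.009,"z":-0.03,"turn":0},{"x":0,"y":-0.009,"z":-0.07,"turn":0},{"x":0.01,"y":-0.009,"z":-0.1,"turn":0},{"x":0.02,"y":-0.009,"z":-0.1,"turn":0},{"x":0.02,"y":-0.009,"z":-0.1,"turn":0},{"x":0.02,"y":-0.009,"z":-0.1,"turn":0}]' 0.06 25
python3 - <<'E'
from h import *
im,c=grab('wrist','w12.png')
hsv=cv2.cvtColor(im,cv2.COLOR_RGB2HSV)
m=((hsv[...,0]<6)|(hsv[...,0]>174))&(hsv[...,1]>180)&(hsv[...,2]>80)
v,u=np.nonzero(m); k=v<250; P=onz(c,u[k].mean(),v[k].mean(),.171)[:2]; d=P-rail(-.055,-.105); print(k.sum(),P,'gate',np.radians(RY)-np.arctan2(d[1],d[0]))
go((*rail(-.055,-.105),.2,-178))
h=im[60:250,200:430,::-1]; cv2.imwrite('pics/w12c.png',cv2.resize(h,None,fx=3,fy=3,interpolation=cv2.INTER_CUBIC))
E
```

```text
time_s: 36.3
tool_pos: [0.6002, -0.0479, 0.2529]
tool_rot: [180.0, -0.1, -177.6]
force: [0.4, -0.2, 0.2]
grip_width: 0.0603
grasp_force: 0.0
475 [ 0.59518045 -0.0479663 ] gate 0.02913078795960458
t 36.35 tcp [ 0.6004 -0.048   0.2969] yaw -177.6 j7 101.5 F [-0.   0.8  0.4]
[0.0486 0.0074 0.097 ] turn 0.007
```

View pics/w12c.png

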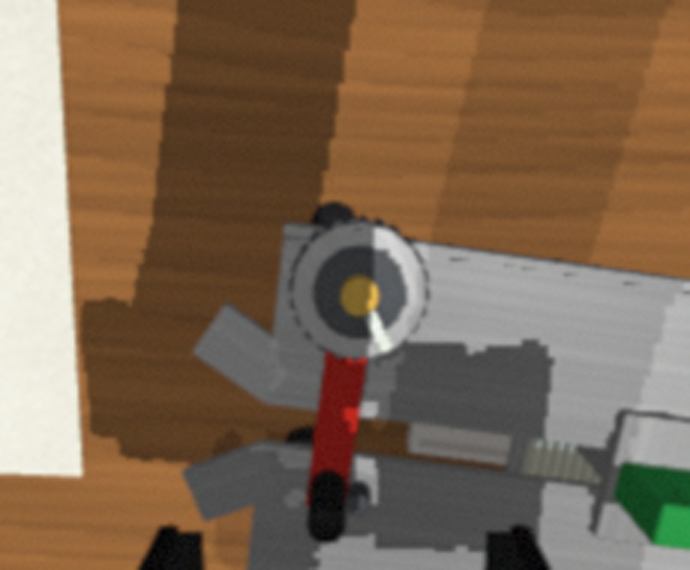

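```bash
python3 - <<'E'
from h import *
c=imaging.get_calibration('wrist')
P=onz(c,319.3,158.3,.203); print(P,rail(-.055,-.105))
m=onz(c,200+382/3,60+340/3,.203); d=m-P; print('mark',np.degrees(np.arctan2(d[1],d[0])))
Q=(P[:2]+rail(-.055,-.105))/2
go((*Q,.26,-178),(*Q,.203,-178))
E
```

```text
[ 0.55120439 -0.04383832  0.203     ] [ 0.55142091 -0.04261727]
mark 30.868086162321475
t 36.35 tcp [ 0.6004 -0.048   0.2969] yaw -177.6 j7 101.5 F [-0.   0.8  0.4]
[0.0488 0.0068 0.037 ] turn 0.007
[0.0487 0.0068 0.094 ] turn 0.007
```

```bash
python3 -m crank '[{"x":0.025,"y":0.0035,"z":0,"turn":0},{"x":0.0487,"y":0.0068,"z":0.01,"turn":0},{"x":0.0487,"y":0.0068,"z":0.037,"turn":0},{"x":0.0487,"y":0.0068,"z":0.06,"turn":0},{"x":0.0487,"y":0.0068,"z":0.08,"turn":0},{"x":0.0487,"y":0.0068,"z":0.094,"turn":0},{"x":0.0487,"y":0.0068,"z":0.094,"turn":0}]' 0.06 25
python3 -c "
from h import *
go((.5513,-.0432,.203,-178))"
```

```text
time_s: 37.22
tool_pos: [0.551, -0.0437, 0.1589]
tool_rot: [-180.0, -0.1, -177.6]
force: [-0.2, 0.7, -0.0]
grip_width: 0.0597
grasp_force: 0.0
t 37.23 tcp [ 0.5511 -0.0437  0.2029] yaw -177.6 j7 99.7 F [-0.2  0.7 -0. ]
[-0.0002  0.0005 -0.0001] turn 0.006
```

```bash
python3 -m crank '[{"x":0,"y":0,"z":0,"turn":0},{"x":0,"y":0,"z":0,"turn":0},{"x":0,"y":0,"z":0,"turn":0},{"x":0,"y":0,"z":0,"turn":0}]' 0 25
python3 -m crank '[{"x":0,"y":0,"z":0.0001,"turn":0.12},{"x":0,"y":0,"z":0.0003,"turn":0.28},{"x":0,"y":0,"z":0.0004,"turn":0.44},{"x":0,"y":0,"z":0.0006,"turn":0.6},{"x":0,"y":0,"z":0.0008,"turn":0.76},{"x":0,"y":0,"z":0.0009,"turn":0.92},{"x":0,"y":0,"z":0.0011,"turn":1.08},{"x":0,"y":0,"z":0.0012,"turn":1.24},{"x":0,"y":0,"z":0.0014,"turn":1.4},{"x":0,"y":0,"z":0.0015,"turn":1.5},{"x":0,"y":0,"z":0.0015,"turn":1.5}]'
python3 -c "
from h import *
go((.5513,-.0432,.203,-178)); print(env.get_obs()['wrist_torque'])"
```

```text
time_s: 37.72
tool_pos: [0.5524, -0.0456, 0.1609]
tool_rot: [-179.9, 0.1, -177.7]
force: [0.7, -4.1, 0.2]
grip_width: 0.0374
grasp_force: 25.0
time_s: 39.1
tool_pos: [0.5503, -0.0481, 0.1592]
tool_rot: [-179.8, 0.2, 96.2]
force: [-5.1, -7.7, 4.8]
grip_width: 0.0373
grasp_force: 25.0
t 39.1 tcp [ 0.5504 -0.0479  0.2032] yaw 96.2 j7 15.6 F [-5.1 -7.7  4.8]
[0.0046 0.0014 0.0002] turn -1.498
[-1.8530988   1.10092395 -0.03515756]
```

```bash
python3 -m crank '[{"x":-0.003,"y":-0.001,"z":0,"turn":0.12},{"x":-0.003,"y":-0.001,"z":0.0,"turn":0.28},{"x":-0.003,"y":-0.001,"z":0.0002,"turn":0.44},{"x":-0.003,"y":-0.001,"z":0.0004,"turn":0.6},{"x":-0.003,"y":-0.001,"z":0.0006,"turn":0.76},{"x":-0.003,"y":-0.001,"z":0.0007,"turn":0.92},{"x":-0.003,"y":-0.001,"z":0.0009,"turn":1.08},{"x":-0.003,"y":-0.001,"z":0.001,"turn":1.24},{"x":-0.003,"y":-0.001,"z":0.0012,"turn":1.4},{"x":-0.003,"y":-0.001,"z":0.0013,"turn":1.5},{"x":-0.003,"y":-0.001,"z":0.0013,"turn":1.5}]'
python3 -c "
from h import *
go((.5513,-.0432,.203,-178)); print(env.get_obs()['wrist_torque'])"
```

```text
time_s: 40.48
tool_pos: [0.5477, -0.0462, 0.1576]
tool_rot: [-179.8, 0.4, 10.4]
force: [-11.1, 0.4, 10.7]
grip_width: 0.0372
grasp_force: 25.0
t 40.48 tcp [ 0.548  -0.0463  0.2016] yaw 10.4 j7 -66.4 F [-11.1   0.4  10.7]
[ 0.0038 -0.0025 -0.0015] turn -2.995
[-0.01387269  2.49851854 -0.06889484]
```

```bash
python3 -m crank '[{"x":-0.003,"y":0,"z":-0.001,"turn":0.12},{"x":-0.003,"y":0,"z":-0.001,"turn":0.28},{"x":-0.003,"y":0,"z":-0.001,"turn":0.44},{"x":-0.003,"y":0,"z":-0.0008,"turn":0.6},{"x":-0.003,"y":0,"z":-0.0006,"turn":0.76},{"x":-0.003,"y":0,"z":-0.0004,"turn":0.92},{"x":-0.003,"y":0,"z":-0.0002,"turn":1.08},{"x":-0.003,"y":0,"z":0,"turn":1.2},{"x":-0.003,"y":0,"z":0,"turn":1.2}]'
python3 -c "
from h import *
go((.5513,-.0432,.203,-178)); print(env.get_obs()['wrist_torque'])"
```

```text
time_s: 41.6
tool_pos: [0.5487, -0.0439, 0.1569]
tool_rot: [-179.8, 0.2, -58.1]
force: [3.4, 4.8, -3.6]
grip_width: 0.0376
grasp_force: 25.0
t 41.6 tcp [ 0.5486 -0.044   0.2009] yaw -58.1 j7 -132.5 F [ 3.4  4.8 -3.6]
[ 0.0007 -0.0027 -0.0021] turn 2.093
[ 1.14229454 -0.42211919 -0.02646296]
```

```bash
python3 -m crank '[{"x":0,"y":0,"z":0,"turn":0},{"x":0,"y":0,"z":0,"turn":0},{"x":0,"y":0,"z":0,"turn":0},{"x":0,"y":0,"z":-0.03,"turn":0},{"x":0,"y":0,"z":-0.07,"turn":0},{"x":0,"y":0,"z":-0.1,"turn":-0.1},{"x":0,"y":0,"z":-0.1,"turn":-0.27},{"x":0,"y":0,"z":-0.1,"turn":-0.44},{"x":0,"y":0,"z":-0.1,"turn":-0.61},{"x":0,"y":0,"z":-0.1,"turn":-0.78},{"x":0,"y":0,"z":-0.1,"turn":-0.95},{"x":0,"y":0,"z":-0.1,"turn":-1.12}]' 0.06 25
python3 -m crank '[{"x":0,"y":0,"z":0,"turn":-0.17},{"x":0,"y":0,"z":0,"turn":-0.34},{"x":0,"y":0,"z":0,"turn":-0.51},{"x":0,"y":0,"z":0,"turn":-0.68},{"x":0,"y":0,"z":0,"turn":-0.85},{"x":0,"y":0,"z":0,"turn":-1.02},{"x":0,"y":0,"z":0,"turn":-1.19},{"x":0,"y":0,"z":0,"turn":-1.36},{"x":0,"y":0,"z":0,"turn":-1.53},{"x":0,"y":0,"z":0,"turn":-1.7},{"x":0,"y":0,"z":0,"turn":-1.7},{"x":0,"y":0,"z":0,"turn":-1.7}]'
python3 - <<'E'
from h import *
im,c=grab('wrist','w13.png')
go((.5513,-.0432,.2,105))
hsv=cv2.cvtColor(im,cv2.COLOR_RGB2HSV).astype(int)
# brass centre near the nut, then the pale mark on the dark disc around it
u0,v0=proj(c,[.5513,-.0437,.2]); print('exp',u0,v0)
m=(abs(hsv[...,0]-22)<8)&(hsv[...,1]>140)&(hsv[...,2]>110)
yy,xx=np.nonzero(m); k=(abs(xx-u0)<15)&(abs(yy-v0)<15); u1,v1=xx[k].mean(),yy[k].mean(); P=onz(c,u1,v1,.2); print('brass',k.sum(),u1,v1,P)
m=(hsv[...,1]<60)&(hsv[...,2]>150); yy,xx=np.nonzero(m); r=np.hypot(xx-u1,yy-v1); k=(r>6)&(r<13)
Q=onz(c,xx[k].mean(),yy[k].mean(),.2); d=Q-P; print('mark',k.sum(),np.degrees(np.arctan2(d[1],d[0])))
cv2.imwrite('pics/w13c.png',cv2.resize(im[130:280,240:390,::-1],None,fx=3.5,fy=3.5,interpolation=cv2.INTER_CUBIC))
E
```

```text
time_s: 43.1
tool_pos: [0.5481, -0.048, 0.2574]
tool_rot: [180.0, -0.0, 6.2]
force: [0.6, -0.7, -0.7]
grip_width: 0.0601
grasp_force: 0.0
time_s: 44.6
tool_pos: [0.5481, -0.0477, 0.2574]
tool_rot: [180.0, 0.0, 103.1]
force: [-0.2, 0.1, 0.0]
grip_width: 0.06
grasp_force: 0.0
t 44.65 tcp [ 0.5481 -0.0476  0.3014] yaw 103.2 j7 19.9 F [ 0.9 -0.3  0.2]
[0.0036 0.0041 0.1014] turn -0.032
exp 317.8548680369192 209.82495354050428
brass 102 316.69607843137254 212.65686274509804 [ 0.55090036 -0.04659832  0.2       ]
mark 0 nan<stdin>:10: RuntimeWarning: Mean of empty slice.
  ret = ret.dtype.type(ret / rcount)
```

I've now viewed 15 pictures, one over the limit of 14, so I'll view no more and work from numbers only.

```bash
cat >> h.py <<'E'
def mark(im,c,u1,v1,z=.2):
    g=im.astype(np.float32).mean(2); a=np.arange(0,360,5); P=onz(c,u1,v1,z); out=[]
    for t in np.radians(a):
        s=[]
        for r in (.0075,.009,.0105):
            u,v=proj(c,P+r*np.array([np.cos(t),np.sin(t),0])); s.append(cv2.getRectSubPix(g,(1,1),(float(u),float(v)))[0,0])
        out.append(np.mean(s))
    out=np.array(out); i=np.argsort(-out)[:6]; print('mark deg',list(zip(a[i].tolist(),out[i].round().tolist())),'median',np.median(out))
E
python3 - <<'E'
from h import *
im=cv2.imread('pics/w13.png'); mark(im,imaging.get_calibration('wrist'),316.7,212.7)
go((.551,-.0455,.2,103.2))
E
```

```text
mark deg [(135, 96.0), (130, 95.0), (140, 88.0), (125, 82.0), (290, 74.0), (295, 74.0)] median 59.049217
t 44.65 tcp [ 0.5481 -0.0476  0.3014] yaw 103.2 j7 19.9 F [ 0.9 -0.3  0.2]
[0.0014 0.0033 0.1014] turn -0.001
```

```bash
python3 -m crank '[{"x":0.001,"y":0.003,"z":0.03,"turn":0},{"x":0.001,"y":0.003,"z":0.06,"turn":0},{"x":0.001,"y":0.003,"z":0.085,"turn":0},{"x":0.001,"y":0.003,"z":0.102,"turn":0},{"x":0.001,"y":0.003,"z":0.102,"turn":0}]'
python3 -m crank '[{"x":0,"y":0,"z":0,"turn":0},{"x":0,"y":0,"z":0,"turn":0},{"x":0,"y":0,"z":0,"turn":0},{"x":0,"y":0,"z":0,"turn":0}]' 0 25
python3 -m crank '[{"x":0,"y":0,"z":0,"turn":0.12},{"x":0,"y":0,"z":0.0002,"turn":0.25},{"x":0,"y":0,"z":0.0004,"turn":0.4},{"x":0,"y":0,"z":0.0004,"turn":0.4}]'
python3 -c "
from h import *
go((.551,-.0455,.2,103)); print(env.get_obs()['wrist_torque'])"
python3 -m crank '[{"x":0,"y":0,"z":0,"turn":0.12},{"x":0,"y":0,"z":0.0002,"turn":0.25},{"x":0,"y":0,"z":0.0004,"turn":0.4},{"x":0,"y":0,"z":0.0004,"turn":0.4}]'
python3 -c "
from h import *
go((.551,-.0455,.2,103)); print(env.get_obs()['wrist_torque'])"
```

```text
time_s: 45.28
tool_pos: [0.5501, -0.0457, 0.1545]
tool_rot: [-179.9, 0.0, 103.3]
force: [0.3, 0.3, 0.2]
grip_width: 0.0602
grasp_force: 0.0
time_s: 45.78
tool_pos: [0.5501, -0.0461, 0.1559]
tool_rot: [-179.9, -0.0, 103.3]
force: [-4.7, -0.6, 6.7]
grip_width: 0.0373
grasp_force: 25.0
time_s: 46.28
tool_pos: [0.55, -0.0461, 0.1555]
tool_rot: [-179.9, -0.0, 80.3]
force: [-4.3, 0.3, 6.7]
grip_width: 0.0371
grasp_force: 25.0
t 46.27 tcp [ 0.5501 -0.0461  0.1995] yaw 80.3 j7 1.1 F [-4.3  0.3  6.7]
[ 0.0007  0.0008 -0.0005] turn -0.397
[-0.24000585  1.30621756 -0.04252933]
time_s: 46.78
tool_pos: [0.5499, -0.046, 0.1551]
tool_rot: [-179.9, 0.0, 57.4]
force: [-5.0, -0.1, 6.9]
grip_width: 0.0376
grasp_force: 25.0
t 46.77 tcp [ 0.55   -0.046   0.1991] yaw 57.4 j7 -20.8 F [-5.  -0.1  6.9]
[ 0.001   0.0006 -0.0009] turn -0.797
[-0.16712178  1.43955437 -0.04929894]
```

```bash
python3 -m crank '[{"x":0,"y":0,"z":0,"turn":0.12},{"x":0,"y":0,"z":0.0002,"turn":0.25},{"x":0,"y":0,"z":0.0004,"turn":0.4},{"x":0,"y":0,"z":0.0004,"turn":0.4}]'
python3 -c "
from h import *
go((.551,-.0455,.2,103)); print(env.get_obs()['wrist_torque'])"
python3 -m crank '[{"x":0,"y":0,"z":0,"turn":0.12},{"x":0,"y":0,"z":0.0002,"turn":0.25},{"x":0,"y":0,"z":0.0004,"turn":0.4},{"x":0,"y":0,"z":0.0004,"turn":0.4}]'
python3 -c "
from h import *
go((.551,-.0455,.2,103)); print(env.get_obs()['wrist_torque'])"
```

```text
time_s: 47.28
tool_pos: [0.5513, -0.045, 0.1549]
tool_rot: [-180.0, -0.1, 34.6]
force: [-2.3, 1.1, 4.8]
grip_width: 0.0375
grasp_force: 25.0
t 47.27 tcp [ 0.5512 -0.0451  0.1989] yaw 34.6 j7 -42.3 F [-2.3  1.1  4.8]
[-0.0004  0.0002 -0.0011] turn -1.194
[0.1234292  0.78402605 0.30688796]
time_s: 47.78
tool_pos: [0.552, -0.0454, 0.1548]
tool_rot: [180.0, -0.1, 11.7]
force: [-1.0, 0.8, 5.7]
grip_width: 0.0378
grasp_force: 25.0
t 47.77 tcp [ 0.5519 -0.0454  0.1988] yaw 11.7 j7 -63.7 F [-1.   0.8  5.7]
[-0.0009 -0.0001 -0.0012] turn -1.594
[-0.01057716  0.43861578  0.37082745]
```

Torque rose to about 0.35 N·m with the grip slipping, so the nut is on its stop. One firmer nudge, then release.

```bash
python3 -m crank '[{"x":0,"y":0,"z":0,"turn":0},{"x":0,"y":0,"z":0,"turn":0.05},{"x":0,"y":0,"z":0,"turn":0.1},{"x":0,"y":0,"z":0,"turn":0.1}]' 0 40
python3 -c "
from h import *
print(env.get_obs()['wrist_torque'])"
python3 -m crank '[{"x":0,"y":0,"z":0,"turn":0.1},{"x":0,"y":0,"z":0,"turn":0.1},{"x":0,"y":0,"z":0,"turn":0.1},{"x":0,"y":0,"z":-0.03,"turn":0.1},{"x":0,"y":0,"z":-0.07,"turn":0},{"x":0,"y":0,"z":-0.12,"turn":-0.1},{"x":-0.02,"y":0,"z":-0.14,"turn":-0.1},{"x":-0.03,"y":0,"z":-0.14,"turn":-0.1},{"x":-0.03,"y":0,"z":-0.14,"turn":-0.1}]' 0.06 20
python3 - <<'E'
from h import *
im,c=grab('wrist','w14.png')
go((.551,-.0455,.2,103))
hsv=cv2.cvtColor(im,cv2.COLOR_RGB2HSV).astype(int)
u0,v0=proj(c,[.551,-.0455,.198]); m=(abs(hsv[...,0]-22)<8)&(hsv[...,1]>140)&(hsv[...,2]>110)
yy,xx=np.nonzero(m); k=(abs(xx-u0)<12)&(abs(yy-v0)<12); u1,v1=xx[k].mean(),yy[k].mean(); print(u0,v0,k.sum(),u1,v1); mark(im,c,u1,v1,.198)
m=((hsv[...,0]<6)|(hsv[...,0]>174))&(hsv[...,1]>180)&(hsv[...,2]>80)
n,l,st,ce=cv2.connectedComponentsWithStats(m.astype(np.uint8))
for i in range(1,n):
    if st[i,4]>80: P=onz(c,*ce[i],.171)[:2]; d=P-[.551,-.0445]; print('red',st[i],P,'gate',np.radians(RY)-np.arctan2(d[1],d[0]))
E
```

```text
time_s: 48.28
tool_pos: [0.5531, -0.0455, 0.1549]
tool_rot: [179.9, -0.3, 6.1]
force: [2.8, -0.5, 3.6]
grip_width: 0.0374
grasp_force: 40.0
[-0.17564006 -0.56506256  1.13677558]
time_s: 49.4
tool_pos: [0.5207, -0.0488, 0.2939]
tool_rot: [-179.9, -0.1, 11.7]
force: [-0.6, 1.0, 0.6]
grip_width: 0.0599
grasp_force: 0.0
t 49.45 tcp [ 0.5209 -0.0486  0.3377] yaw 11.7 j7 -75.7 F [ 0.2 -0.3 -0.7]
[0.03   0.0033 0.1377] turn -1.594
319.30824781681446 171.18913786808383 0 nan nan
mark deg [(0, 24.0), (5, 24.0), (10, 24.0), (15, 24.0), (20, 24.0), (25, 24.0)] median 24.333334
red [318  94  24  58 561] [ 0.59517334 -0.04765661] gate -0.02116411849228042
red [ 33 259  19  13  99] [0.36139189 0.266814  ] gate -2.2103515537293483<stdin>:6: RuntimeWarning: Mean of empty slice.
  ret = ret.dtype.type(ret / rcount)
```

```bash
python3 -m crank '[{"x":0,"y":-0.05,"z":0,"turn":0},{"x":0,"y":-0.1,"z":0,"turn":0},{"x":0,"y":-0.15,"z":0,"turn":0},{"x":0,"y":-0.2,"z":0,"turn":0},{"x":0,"y":-0.25,"z":0,"turn":0},{"x":0,"y":-0.25,"z":0,"turn":0},{"x":0,"y":-0.25,"z":0,"turn":0}]'
python3 - <<'E'
from h import *
im,c=grab('top','top1.png'); im0=cv2.imread('pics/top0.png')[:,:,::-1]
go((.551,-.0455,.2,103))
a=np.radians(RY); xv=np.array([np.cos(a),np.sin(a)]); yv=np.array([-xv[1],xv[0]])
H=cv2.cvtColor(im,cv2.COLOR_RGB2HSV); h,S,V=H[...,0],H[...,1],H[...,2]
for n,m in (('green',(h>=50)&(h<=85)&(S>130)&(V>50)),('yellow',(h>=20)&(h<=36)&(S>160)&(V>90)),('blue',(h>=105)&(h<=125)&(S>130)&(V>40)),('red',((h<6)|(h>174))&(S>170)&(V>80))):
    k,l,st,ce=cv2.connectedComponentsWithStats(m.astype(np.uint8))
    for i in range(1,k):
        if st[i,4]>=12:
            P=onz(c,*ce[i],.171 if n=='red' else .205)[:2]-O
            if abs(P@xv)<.08 and -.2<P@yv<.2: print(n,st[i],(P@xv).round(4),(P@yv).round(4))
for n,(x0,y0,x1,y1) in {'slidebox':(298,215,345,265),'cover':(225,212,268,248),'bottle':(185,245,225,277)}.items():
    d=np.abs(im[y0:y1,x0:x1].astype(int)-im0[y0:y1,x0:x1]).mean(2); print(n,'changed px',(d>40).sum(),'of',d.size)
E
```

```text
time_s: 50.32
tool_pos: [0.4709, 0.1955, 0.293]
tool_rot: [179.9, 0.1, 11.6]
force: [-0.4, -1.0, -0.9]
grip_width: 0.06
grasp_force: 0.0
t 50.38 tcp [0.4712 0.1948 0.3373] yaw 11.5 j7 -105.3 F [ 0.  -0.8  0.6]
[0.0303 0.2512 0.1376] turn -1.597
green [219 114   5   5  17] 0.0476 0.1643
green [279 137  13   6  68] -0.0004 0.0021
yellow [234 134  13   6  70] -0.0012 0.1133
blue [257 135  13   6  72] 0.0008 0.057
blue [261 142   9   2  13] -0.0115 0.0501
red [328 142   6  16  83] -0.0103 -0.1086
slidebox changed px 315 of 2350
cover changed px 24 of 1548
bottle changed px 319 of 1280
```

```bash
python3 - <<'E'
import cv2,numpy as np
for f in('top0','top1'):
    H=cv2.cvtColor(cv2.imread(f'pics/{f}.png'),cv2.COLOR_BGR2HSV); h,S,V=H[...,0],H[...,1],H[...,2]
    for n,m,(x0,y0,x1,y1) in (('box',(h>=100)&(h<=128)&(S>120)&(V>25),(290,210,350,270)),('cap',((h<8)|(h>172))&(S>150)&(V>50),(180,240,230,280)),('cov',(S<60)&(V>120),(220,205,275,250))):
        v,u=np.nonzero(m[y0:y1,x0:x1]); print(f,n,len(u),(u.mean()+x0).round(1),(v.mean()+y0).round(1))
E
```

```text
top0 box 950 319.6 239.5
top0 cap 99 193.9 263.3
top0 cov 599 244.8 230.7
top1 box 950 319.6 239.5
top1 cap 0 nan nan
top1 cov 600 244.8 230.7<stdin>:5: RuntimeWarning: Mean of empty slice.
  ret = ret.dtype.type(ret / rcount)
```

```bash
python3 -m crank '[{"x":0,"y":0.05,"z":0,"turn":0},{"x":0,"y":0.1,"z":0,"turn":0},{"x":0,"y":0.15,"z":0,"turn":0},{"x":0,"y":0.2,"z":0,"turn":0},{"x":0,"y":0.25,"z":0,"turn":0},{"x":0,"y":0.3,"z":0,"turn":0},{"x":0,"y":0.35,"z":0,"turn":0},{"x":0,"y":0.4,"z":0,"turn":0},{"x":0,"y":0.4,"z":0,"turn":0}]'
python3 - <<'E'
from h import *
im,c=grab('top','top2.png')
H=cv2.cvtColor(im,cv2.COLOR_RGB2HSV); h,S,V=H[...,0],H[...,1],H[...,2]
m=((h<8)|(h>172))&(S>150)&(V>50); v,u=np.nonzero(m[240:280,180:230]); print(len(u),u.mean()+180,v.mean()+240)
m=((h<6)|(h>174))&(S>170)&(V>80); v,u=np.nonzero(m[120:175,315:350]); print('gate',len(u),u.mean()+315,v.mean()+120)
print(env.get_obs()['tool_pos'],np.abs(env.get_obs()['joint_velocities']).max())
E
```

```text
time_s: 51.5
tool_pos: [0.5486, -0.2044, 0.2936]
tool_rot: [179.7, 0.1, 10.8]
force: [-0.4, 1.1, -0.5]
grip_width: 0.0597
grasp_force: 0.0
98 193.9795918367347 263.3061224489796
gate 84 330.3452380952381 149.52380952380952
[ 0.54955694 -0.2006663   0.29364599] 4.344489548044837
```

Every bystander is where it started, and the racks, gate and nut are in place. Handing in.

```bash
python3 -m crank '[{"x":0,"y":0.4,"z":0,"turn":0}]' >/dev/null 2>&1 || true; python3 -c "
from cell import env
print(env.get_obs()['time_s']); print(env.sign_off())"
```

```text
51.675
the job is handed in; nothing more can be done
None
```

I handed the job in at 51.7 s: all three racks hang over the tray, the gate is shut on its stop, the clamp nut was then turned down tight and the bystanders are unmoved; two slips were viewing 15 pictures (limit 14) and sending a stray one-row move just before hand-in that shifted the raised arm at most 62.5 mm over clear table.

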